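# Unload the locked board carrier into the draining rack

### The arm

A 7-joint arm with a two-finger parallel gripper is mounted at the origin on a cart in front of the work surface, level with it; the furniture and walls round the work are solid. World frame = base frame: x ahead of the robot, y to its left, z up, the work surface at z = 0. Lengths are in mm, angles in degrees, forces in N, time in s.
With the tool pointing down it reaches from about 425 to 825 mm from the base axis. Payload 3.6 kg.
Tool frame: the origin (TCP) lies at the very end of the fingers, on their centre line; the grasp point (between the pads) lies env.grip_point_offset behind it (env.grip_point_offset is the distance from the TCP to the grasp point, in mm); z points along the fingers, x is the direction in which the jaws open and shut, and the axes are right-handed (so a half turn about z gives the same grasp; the last joint's range is limited). The gripper opens to 85 mm and grips with 20 to 120 N. Pads are 22 mm wide; open, the fingers measure 114 mm over their backs; the gripper's body (76 mm by 85 mm) begins 54 mm behind the grasp point. The pads swing forward as they close: fully open they stand 13 mm farther back than shut.
Start: joints at [-77.722, 35.231, -0.722, 81.555, 0.464, 63.22, -2.315], TCP at [154.98, 631.224, 231.297] pointing down, gripper open.
Joint ranges: [-178.69, 178.69], [-17.37, 117.87], [-77.05, 75.6], [15.02, 138.74], [-78.02, 258.01], [0.78, 113.62], [-162.83, 162.83]. Speed limits (degrees/s): [159.86, 159.86, 180, 180, 180, 180, 180].

### API

Orientations are given as a 3x3 rotation matrix whose columns are the frame's x, y, z axes.
In Python, from rig import env gives the robot as it stands.
- The arm moves only by the shell command python3 -m creep 'ROWS' [FORCE]. ROWS is JSON, a list of rows, each an object with "travel": the shift along the tool's x, y, z in m, a list of three; "twist": the turn, a rotation vector about the tool's x, y, z in rad, a list of three; "claw": the closure, from 0 (fully open) to 1 (shut). In form: [{"travel": [dx, dy, dz], "twist": [ax, ay, az], "claw": claw}, ...]. A call has exactly 10 rows; each row is the pose to reach, as a shift and turn from the pose commanded when the call began, along the tool's axes at that moment; what a row does not reach only later rows make up. A row lasts 1/10 s, in which the tool goes at most 50 mm and 8.59 degrees, less where a joint would pass 70% of its speed; a pose out of reach is approached as far as the arm can. A call with a gripper value outside its range is refused whole. The fingers move at their own pace and stop on an object; FORCE is the grip in N (left out, the last holds). Time passes only in rows, so rows that repeat a pose let the fingers close, or fill a call up. It gives the time, the measured TCP pose, the force and the opening at its end, in the units of the state.
- env.sense(): the state, without advancing time (a new reading comes with each control period).
- env.camera(name): name is "scene" or "top"; returns a dict with "frame" (400x640x3 uint8, red, green, blue), "intrinsics" (3x3 intrinsics, pixels), "R" (3x3) and "t" (3): a world point X has camera coordinates R X + t. Camera axes: x right, y down, z forward; pixel columns grow to the right and rows downward; lengths in mm; the calibration is good to about 2 mm. A picture is of the moment at which its call begins. There is no depth.
- env.close_job(): hands the job in, once; it reports no verdict.
The state is a dict: "time": time; "qpos": joint angles; "qvel": joint speeds; "effort": joint torques, N m; "tcp_pos": TCP position; "eef_rot": TCP orientation; "ft_force": force on the tool from outside, world axes, zero at the start; "ft_torque": the same for the moment, N m; "grip_width": finger opening in mm.
Only numpy, scipy, OpenCV 4.12 (cv2) and the standard library are available. Lean on these libraries where they do the work, as an engineer would, in place of code of your own. Each camera call takes 0.05 s, during which the arm holds its last target. There are 200 camera calls.

### The job

Flip the orange cam lever of the white board carrier to free its steel keeper bar, slide the bar fully open, and then lift each chopping board straight up out of its slot and stand it upright in a slot of its own in the wooden draining rack. When the carrier is empty, slide the bar fully home again and flip the lever back to lock it. Leave the tin and the spice jar beside the work where they stand.

Things in the scene. Friction and masses are not known exactly. Their poses are not given: they have to be found in the camera images.
- carrier: white board carrier, fixed, 156 mm deep (x) by 212 mm wide (y); origin under the centre of its base on the worktop, x away from the robot, y to the left, z up. Slots for upright boards (width along x, centred at x = 0) at y = -62, 0 and 62 mm, 10 mm wide between ribs; slot floor at z = 12 mm, walls 85 mm high. Boards come out straight up once the bar is open
- right_post (a point): top of the carrier's right front post, at carrier x = -80, y = -100, z = 155 mm. A post with an inner rail stands at each front end of the carrier (x from -125 to -19 mm, 80 to 106 mm to either side, rail tops at z = 155 mm; the left post is 195 mm high and bears the lever). To pass over the rails, bar and knob, lift the lower edge of a board above z = 205 mm
- keeper_bar (a joint): slide of the steel keeper bar (20 mm deep, 188 mm long along carrier y, top at z = 168 mm), in m: 0 = home, over the boards' top edges at carrier x = -45 mm; 0.05 = fully open, at x = -95 mm, nearer the robot and clear of the boards. About 1.5 N of friction; stays where it is left. While the cam is locked it moves at most about 6 mm
- bar_knob (a point): middle of the black knob on the right end of the keeper bar, upright, 22 mm across and 30 mm high (its top is 15 mm above this point, at z = 198 mm; the top of the bar is 15 mm below it). It can be pinched or pushed from either side along the carrier's x
- cam_lever (a joint): hinge of the orange cam lever on the left post, axis level along carrier y, in rad: 0 = locked, the handle leans 35 degrees from upright away from the robot (carrier +x); 1.22 = free, it leans 35 degrees towards the robot (-x). Stays where it is left (0.06 N m of friction). The cam locks only with the bar home
- lever_tip (a point): upper end of the lever's straight round handle, 12 mm thick and 62 mm from the pivot, which is at carrier x = -79, y = 87, z = 184 mm. Locked, the tip is at carrier x = -43, z = 235 mm; free, at x = -115, z = 235 mm. It can be pushed over with closed fingers; nothing else there is higher than z = 195 mm
- drain_rack: loose wooden draining rack, 106 mm deep (x) by 180 mm wide (y), 0.9 kg; origin under its centre, z up. Rails with tops at z = 18 mm carry pairs of splayed dowels up to z = 88 mm, forming slots at y = -62, 0, 62 mm for one board each (width along rack x, centred at x = 0), 12 mm wide at the rails, 23 mm at the mouth. Seated, a board's centre is at z = 88 mm; it leans up to 0.17 rad
- board_red_center (a point): red plastic chopping board, 130 mm wide, 140 mm high, 6 mm thick, 130 g, with rounded corners; the point is its centre, 70 mm above its lower edge. Its x axis runs along the width, y through the thickness, z up along the height. It starts upright in a slot of the carrier (top edge 152 mm above the worktop); it may be absent
- board_green_center (a point): green plastic chopping board, 130 mm wide, 140 mm high, 6 mm thick, 130 g, with rounded corners; the point is its centre, 70 mm above its lower edge. Its x axis runs along the width, y through the thickness, z up along the height. It starts upright in a slot of the carrier (top edge 152 mm above the worktop); it may be absent
- board_blue_center (a point): blue plastic chopping board, 130 mm wide, 140 mm high, 6 mm thick, 130 g, with rounded corners; the point is its centre, 70 mm above its lower edge. Its x axis runs along the width, y through the thickness, z up along the height. It starts upright in a slot of the carrier (top edge 152 mm above the worktop); it may be absent
- low_tin: low round food tin, 86 mm across, 40 mm high, standing behind the work; a bystander, origin under its centre
- spice_jar_1: small spice jar with a yellow-brown cap, 42 mm across, 106 mm high, at the left; a bystander, origin under its centre

How it is judged (in metres and radians):
On the way, in this order (a step that is already met when the one before it is completed fails the run):
1. the cam lever is flipped over to free (value of joint cam_lever above 1 rad), for 0.2 s.
2. the keeper bar is slid open (value of joint keeper_bar above 0.042 m), for 0.2 s.
3. every board stands released in a slot of the draining rack (x of board_red_center in the frame of drain_rack between -0.035 and 0.035 m and (y of board_red_center in the frame of drain_rack between -0.082 and -0.042 m or y of board_red_center in the frame of drain_rack between -0.02 and 0.02 m or y of board_red_center in the frame of drain_rack between 0.042 and 0.082 m) and z of each of board_red_center, board_green_center, board_blue_center in the frame of drain_rack below 0.1 m and angle between each of board_red_center, board_green_center, board_blue_center's own z axis and vertical below 0.3 rad and linear speed of each of board_red, board_green, board_blue below 0.03 m/s and x of board_green_center in the frame of drain_rack between -0.035 and 0.035 m and (y of board_green_center in the frame of drain_rack between -0.082 and -0.042 m or y of board_green_center in the frame of drain_rack between -0.02 and 0.02 m or y of board_green_center in the frame of drain_rack between 0.042 and 0.082 m) and x of board_blue_center in the frame of drain_rack between -0.035 and 0.035 m and (y of board_blue_center in the frame of drain_rack between -0.082 and -0.042 m or y of board_blue_center in the frame of drain_rack between -0.02 and 0.02 m or y of board_blue_center in the frame of drain_rack between 0.042 and 0.082 m) and contact force between each of board_red, board_green, board_blue and the fingers below 0.1 N), for 0.3 s.
4. the keeper bar is slid home again (value of joint keeper_bar below 0.008 m), for 0.2 s.
5. the cam lever is flipped back to locked (value of joint cam_lever below 0.2 rad), for 0.2 s.
At the end, for the whole second after the job is handed in: every board stands at rest and released in the draining rack: its centre within 35 mm of the rack's middle along x, within 20 mm of a slot along y, less than 100 mm above the rack's origin, leaning less than 0.3 rad; keeper bar within 8 mm of home, lever within 0.2 rad of locked (all of step 3 and value of joint keeper_bar below 0.008 m and value of joint cam_lever below 0.2 rad); the robot touches nothing.
It fails at once if the tin is displaced by more than 40 mm (distance of low_tin from where it was at the start of the episode above 0.04 m).
It fails at once if the spice jar is displaced by more than 40 mm (distance of spice_jar_1 from where it was at the start of the episode above 0.04 m).
Of board_red, board_green, board_blue only 2 to 3 are there at a start; the rules pass over those that are not, and their reading is None.
At some moment in a run one of drain_rack may be knocked a few centimetres aside while the robot is not near it.
It also fails if it takes over 200 s, if anything falls off the work surface, if the arm or the gripper's body presses on something with over 40 N, if the wrist force passes 120 N, or if a joint passes its speed limit or range.

## Working session

There is one attempt and no reset: what is moved stays moved. The work goes in short steps, Python scripts to look and compute and a shell command to move; the robot and the scene stay as the last step left them, time stands still between calls to the robot, and variables do not carry over. Pictures are saved under pics/ and viewed, about 12 in all and at most 16, crops included, and the job is handed in when it is done.

```bash
mkdir -p pics; ls
python3 - <<'E'
from rig import env
import cv2
for n in("scene","top"):
    c=env.camera(n); cv2.imwrite(f"pics/{n}0.png",c["frame"][:,:,::-1]); print(n,c["intrinsics"],c["R"],c["t"])
s=env.sense();print(s["time"],s["tcp_pos"],s["eef_rot"],s["grip_width"],env.grip_point_offset)
E
```

```text
pics
scene [[445.75843865   0.         313.97053771]
 [  0.         445.75843865 199.91117177]
 [  0.           0.           1.        ]] [[ 0.79913603 -0.60093714  0.01600499]
 [-0.26212116 -0.37228564 -0.89033471]
 [ 0.54099363  0.7073033  -0.4550252 ]] [-242.69496952  356.39228054  773.54269706]
top [[367.55858417   0.         320.21913092]
 [  0.         367.55858417 198.95023558]
 [  0.           0.           1.        ]] [[-0.00971587 -0.99970013  0.02247765]
 [-0.98697141  0.00597702 -0.16078469]
 [ 0.16060212 -0.02374696 -0.98673352]] [ 201.75509036  502.74940358 1092.56702193]
0.1 [154.82955187 630.60084941 230.24131785] [[ 2.38405157e-01  9.71165636e-01 -5.38090096e-04]
 [ 9.71163059e-01 -2.38405764e-01 -2.23729554e-03]
 [-2.30106832e-03  1.08095704e-05 -9.99997352e-01]] 85.36084933151783 18.700000000000003
```

View pics/scene0.png

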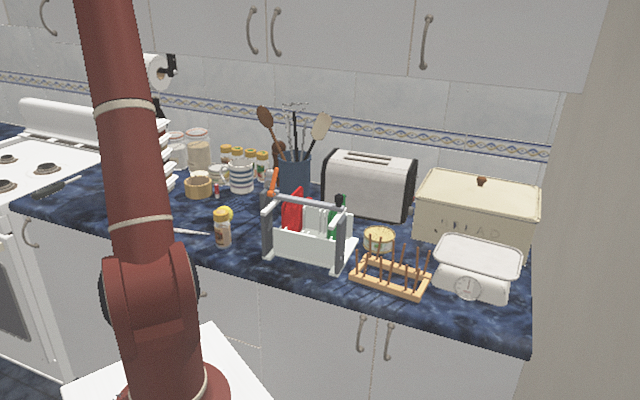

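View pics/top0.png

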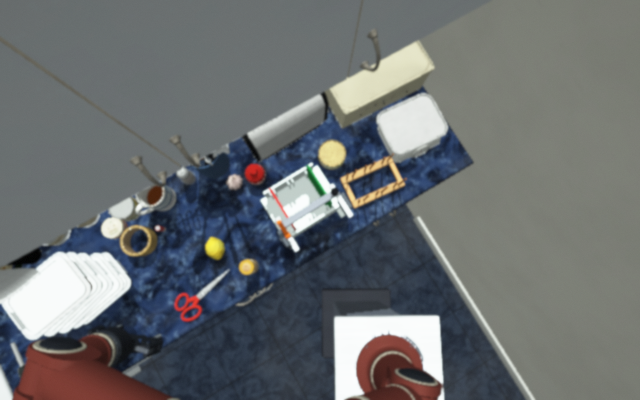

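The scene view shows the carrier near (310,235), with the lever at (273,182), red board at (293,210), green board at (333,215) and knob at (340,200). The rack is near (393,272). In the top view the carrier is near (305,207) and the rack near (373,183). No blue board is visible. I'll enlarge both.

Run:
```python
import cv2,numpy as np
a=cv2.imread("pics/scene0.png")[150:310,230:450]; b=cv2.imread("pics/top0.png")[130:260,230:420]
a=cv2.resize(a,None,fx=3.6,fy=3.6,interpolation=2)  
cv2.imwrite("pics/s0c.png",a)
cv2.imwrite("pics/t0c.png",cv2.resize(b,None,fx=4,fy=4,interpolation=2))
```

```text
(no output)
```

View pics/s0c.png

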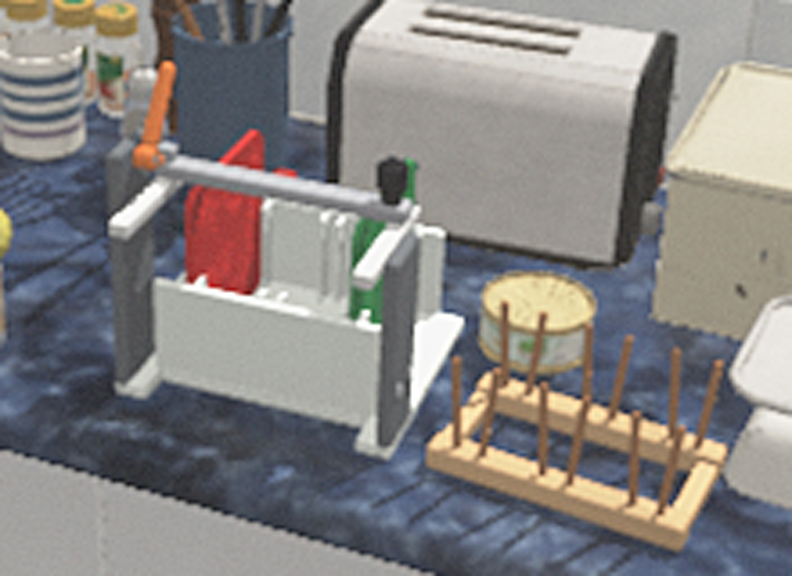

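View pics/t0c.png

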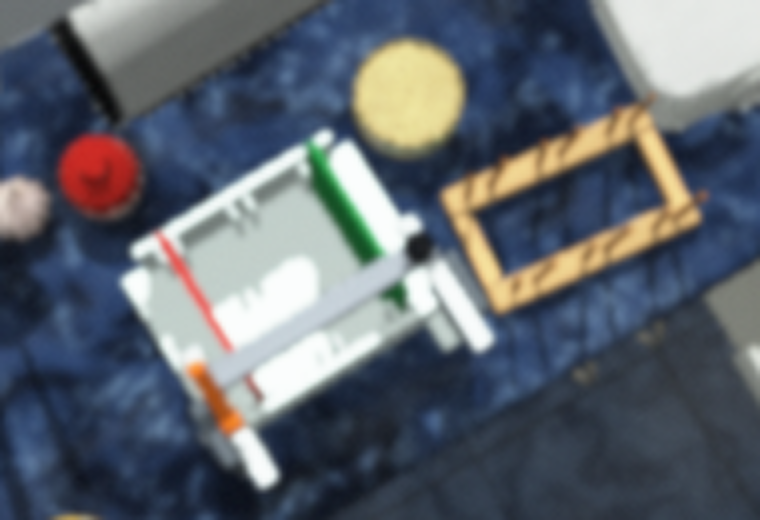

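```bash
cat > h.py <<'E'
import numpy as np, cv2
from scipy.optimize import least_squares
K={'s':np.array([[445.758,0,313.97],[0,445.758,199.91],[0,0,1]]),'t':np.array([[367.5586,0,320.219],[0,367.5586,198.95],[0,0,1]])}
R={'s':np.array([[0.79913603,-0.60093714,0.01600499],[-0.26212116,-0.37228564,-0.89033471],[0.54099363,0.7073033,-0.4550252]]),
't':np.array([[-0.00971587,-0.99970013,0.02247765],[-0.98697141,0.00597702,-0.16078469],[0.16060212,-0.02374696,-0.98673352]])}
T={'s':np.array([-242.69496952,356.39228054,773.54269706]),'t':np.array([201.75509036,502.74940358,1092.56702193])}
def proj(c,X):
    p=K[c]@(R[c]@np.asarray(X,float)+T[c]); return p[:2]/p[2]
def plane(c,uv,z):
    o=-R[c].T@T[c]; d=R[c].T@np.linalg.inv(K[c])@[uv[0],uv[1],1]; return o+d*(z-o[2])/d[2]
def tri(us,ut):
    f=lambda X:np.r_[proj('s',X)-us,proj('t',X)-ut]
    r=least_squares(f,[500,0,100]); return r.x,r.fun
def W(p,q):  # local q -> world, p=(x,y,yaw)
    c,s=np.cos(p[2]),np.sin(p[2]); return np.array([p[0]+c*q[0]-s*q[1],p[1]+s*q[0]+c*q[1],q[2]])
def fit(obs,p0):
    f=lambda p:np.concatenate([proj(c,W(p,q))-uv for c,q,uv in obs])
    r=least_squares(f,p0,loss='soft_l1'); return r.x,f(r.x).reshape(-1,2)
sc=lambda u,v:np.array([(u+.5)/3.6-.5+230,(v+.5)/3.6-.5+150])
tc=lambda u,v:np.array([(u+.5)/4-.5+230,(v+.5)/4-.5+130])
E
python3 - <<'E'
from h import *
np.set_printoptions(precision=1,suppress=True)
print('knob',tri(sc(390,163),tc(418,247)),'tip',tri(sc(167,68),tc(197,372)),'pivot',tri(sc(150,152),tc(233,422)))
k=-92
obs=[('t',(-45,-89,198),tc(418,245)),('s',(-45,-89,198),sc(391,161)),('t',(-43,87,235),tc(197,370)),('s',(-43,87,235),sc(167,67)),('s',(-79,87,184),sc(150,152)),('t',(-79,87,184),tc(235,422)),
('t',(62,62,152),tc(162,236)),('t',(62,-62,152),tc(312,148))]
p,r=fit(obs,[600,0,-.5]); print('carrier',p[:2],np.degrees(p[2]),r.round(1).tolist())
obs=[('t',(53,90,18),tc(443,193)),('t',(53,-90,18),tc(648,112)),('t',(-53,-90,18),tc(703,213)),('t',(-53,90,18),tc(497,305)),
('s',(53,90,18),sc(492,374)),('s',(53,-90,18),sc(727,450)),('s',(-53,-90,18),sc(682,530)),('s',(-53,90,18),sc(428,442))]
q,r=fit(obs,[600,-200,-.4]); print('rack',q[:2],np.degrees(q[2]),r.round(1).tolist())
print('tin',plane('t',tc(408,97),40),'jar',plane('t',(247,267),106))
E
```

```text
knob (array([497.4, 165.3, 198.4]), array([ 0.4, -0.1, -0.3,  0.4])) tip (array([412.3, 306.5, 238.2]), array([ 0.2, -0. , -0.1,  0.1])) pivot (array([384.3, 287. , 189.4]), array([ 0.1, -0. , -0. ,  0.1]))
carrier [494.9 256.3] 1110.6081058543284 [[2.9, -0.7], [3.8, 1.5], [-1.1, 0.2], [0.1, 1.0], [-1.3, 1.6], [-1.9, 0.8], [-0.8, -0.4], [0.2, -0.7]]
rack [562.6  31.2] 2902.6908341322755 [[-0.6, -0.6], [-0.6, -1.7], [-0.2, 2.9], [-0.5, 1.9], [-0.0, -0.8], [1.9, -0.2], [0.4, 1.6], [-0.2, 1.0]]
tin [647.1 160.6  40. ] jar [302.  405.9 106. ]
```

```bash
cat >> h.py <<'E'
from scipy.spatial.transform import Rotation as Ro
CAR=np.array([494.9,256.3,np.radians(30.6)]); RACK=np.array([562.6,31.2,np.radians(22.7)])
def go(frame,q):  # TCP target in frame (mm), tool x along frame +y, pointing down
    from rig import env
    s=env.sense(); X=W(frame,q); ey=W(np.r_[0,0,frame[2]],(0,1,0)); z=np.array([0,0,-1.]); Rt=np.c_[ey,np.cross(z,ey),z]
    M=s["eef_rot"]; d=M.T@(X-s["tcp_pos"])/1000; w=Ro.from_matrix(M.T@Rt).as_rotvec()
    print('t',round(s["time"],1),'tcp',s["tcp_pos"].round(1) if hasattr(s["tcp_pos"],'round') else s["tcp_pos"],'travel',d.round(4),'twist',w.round(4),'world',X.round(1),'F',np.round(s["ft_force"],1),'w',round(s["grip_width"],1))
E
python3 - <<'E'
from h import *
np.set_printoptions(precision=1,suppress=True)
for ky in(-78,-80,-82):
 obs=[('t',(-45,ky,198),tc(418,245)),('s',(-45,ky,198),sc(391,161)),('t',(-43,87,235),tc(197,370)),('s',(-43,87,235),sc(167,67)),('s',(-79,87,184),sc(150,152)),('t',(-79,87,184),tc(235,422)),
('t',(62,62,152),tc(162,236)),('t',(62,-62,152),tc(312,148))]
 p,r=fit(obs,[500,250,.5]); print('carrier',ky,p[:2],np.degrees(p[2]),r.round(1).tolist())
print('scale corner',plane('t',tc(650,125),80))
import h; h.CAR=p
go(p,(5,87,290))
E
```

```text
carrier -78 [496.1 255.1] 31.562879102817938 [[-0.2, 0.4], [0.6, 0.5], [-0.1, 0.1], [0.7, 1.3], [-0.4, 1.9], [-0.8, 0.6], [-0.5, -0.3], [0.1, -1.2]]
carrier -80 [495.9 255.5] 31.410809753335926 [[0.3, 0.2], [1.1, 0.7], [-0.3, 0.1], [0.5, 1.2], [-0.7, 1.9], [-1.0, 0.7], [-0.7, -0.3], [-0.0, -1.1]]
carrier -82 [495.7 255.9] 31.243740947096466 [[0.8, 0.0], [1.7, 0.8], [-0.5, 0.2], [0.4, 1.1], [-0.8, 1.8], [-1.3, 0.7], [-0.8, -0.3], [-0.0, -1.0]]
scale corner [613.  -20.1  80. ]
t 0.1 tcp [154.8 630.6 230.2] travel [-0.2  0.4 -0.1] twist [-0.   0.  -0.8] world [454.8 332.8 290. ] F [ 0.2  0.3 -0.2] w 85.4
```

```bash
sed -i 's/^CAR=np.array([^;]*;/CAR=np.array([496.1,255.1,np.radians(31.5)]);/' h.py; sed -i "s/^def go/np.set_printoptions(precision=4,suppress=True)\ndef go/" h.py
python3 -m creep '[{"travel":[0,0,-0.04],"twist":[0,0,0],"claw":1},{"travel":[-0.02,0.034,-0.06],"twist":[0,0,-0.08],"claw":1},{"travel":[-0.044,0.073,-0.06],"twist":[0,0,-0.16],"claw":1},{"travel":[-0.068,0.113,-0.06],"twist":[0,0,-0.24],"claw":1},{"travel":[-0.092,0.153,-0.06],"twist":[0,0,-0.33],"claw":1},{"travel":[-0.116,0.193,-0.06],"twist":[0,0,-0.42],"claw":1},{"travel":[-0.14,0.233,-0.06],"twist":[0,0,-0.51],"claw":1},{"travel":[-0.164,0.273,-0.06],"twist":[0,0,-0.6],"claw":1},{"travel":[-0.188,0.313,-0.06],"twist":[0,0,-0.7],"claw":1},{"travel":[-0.212,0.352,-0.06],"twist":[0,0,-0.79],"claw":1}]' 
python3 -c "
from h import *
go(CAR,(5,87,290));go(CAR,(5,87,212))"
```

```text
time: 1.1
tcp_pos: [447.3, 339.6, 290.9]
eef_rot: [[-0.525, 0.851, -0.001], [0.851, 0.525, -0.001], [-0.0, -0.001, -1.0]]
ft_force: [0.8, 0.9, 0.1]
grip_width: 0.0
t 1.1 tcp [447.3 339.6 290.9] travel [-0.0106  0.0024  0.0009] twist [-0.0008  0.0002  0.0031] world [454.9 331.9 290. ] F [0.8 0.9 0.1] w 0.0
t 1.1 tcp [447.3 339.6 290.9] travel [-0.0105  0.0025  0.0789] twist [-0.0008  0.0002  0.0031] world [454.9 331.9 212. ] F [0.8 0.9 0.1] w 0.0
```

```bash
python3 -m creep '[{"travel":[-0.008,0.003,0],"twist":[0,0,0],"claw":1},{"travel":[-0.008,0.003,0.01],"twist":[0,0,0],"claw":1},{"travel":[-0.008,0.003,0.03],"twist":[0,0,0],"claw":1},{"travel":[-0.008,0.003,0.05],"twist":[0,0,0],"claw":1},{"travel":[-0.008,0.003,0.07],"twist":[0,0,0],"claw":1},{"travel":[-0.008,0.003,0.079],"twist":[0,0,0],"claw":1},{"travel":[-0.008,0.003,0.079],"twist":[0,0,0],"claw":1},{"travel":[-0.008,-0.01,0.079],"twist":[0,0,0],"claw":1},{"travel":[-0.008,-0.02,0.079],"twist":[0,0,0],"claw":1},{"travel":[-0.008,-0.03,0.079],"twist":[0,0,0],"claw":1}]' 
python3 -c "
from h import *
go(CAR,(-80,87,212))"
```

```text
time: 2.1
tcp_pos: [425.2, 319.9, 213.5]
eef_rot: [[-0.523, 0.852, 0.003], [0.852, 0.523, 0.003], [0.001, 0.004, -1.0]]
ft_force: [2.8, 0.3, 2.9]
grip_width: 0.5
t 2.1 tcp [425.2 319.9 213.5] travel [-0.0053 -0.0535  0.0012] twist [ 0.0043 -0.0005  0.0003] world [382.4 287.5 212. ] F [2.8 0.3 2.9] w 0.5
```

```bash
python3 -m creep '[{"travel":[0,-0.006,0],"twist":[0,0,0],"claw":1},{"travel":[0,-0.013,0],"twist":[0,0,0],"claw":1},{"travel":[0,-0.02,0],"twist":[0,0,0],"claw":1},{"travel":[0,-0.027,0],"twist":[0,0,0],"claw":1},{"travel":[0,-0.034,0],"twist":[0,0,0],"claw":1},{"travel":[0,-0.04,0],"twist":[0,0,0],"claw":1},{"travel":[0,-0.045,0],"twist":[0,0,0],"claw":1},{"travel":[0,-0.048,0],"twist":[0,0,0],"claw":1},{"travel":[0,-0.05,0],"twist":[0,0,0],"claw":1},{"travel":[0,-0.05,0],"twist":[0,0,0],"claw":1}]' 
python3 -c "
from h import *
go(CAR,(-80,87,212))"
```

```text
time: 3.1
tcp_pos: [381.7, 292.6, 212.1]
eef_rot: [[-0.522, 0.853, -0.001], [0.853, 0.522, -0.001], [-0.0, -0.001, -1.0]]
ft_force: [0.3, 0.5, -0.7]
grip_width: -0.1
t 3.1 tcp [381.7 292.6 212.1] travel [-0.0047 -0.0021  0.0001] twist [-0.0012  0.     -0.0004] world [382.4 287.5 212. ] F [ 0.3  0.5 -0.7] w -0.1
```

```bash
python3 -m creep '[{"travel":[-0.004,-0.002,0],"twist":[0,0,0],"claw":1},{"travel":[-0.004,-0.003,0],"twist":[0,0,0],"claw":1},{"travel":[-0.004,-0.004,0],"twist":[0,0,0],"claw":1},{"travel":[-0.004,-0.005,0],"twist":[0,0,0],"claw":1},{"travel":[-0.004,-0.006,0],"twist":[0,0,0],"claw":1},{"travel":[-0.004,-0.006,0],"twist":[0,0,0],"claw":1},{"travel":[-0.004,-0.006,0],"twist":[0,0,0],"claw":1},{"travel":[-0.004,-0.006,0],"twist":[0,0,0],"claw":1},{"travel":[-0.004,-0.006,0],"twist":[0,0,0],"claw":1},{"travel":[-0.004,-0.006,0],"twist":[0,0,0],"claw":1}]'
python3 - <<'E'
from h import *
go(CAR,(-80,87,212))
from rig import env
a=env.camera("scene")["frame"][120:310,200:450,::-1];b=env.camera("top")["frame"][130:260,230:420,::-1]
a=cv2.resize(a,None,fx=2,fy=2,interpolation=2);b=cv2.resize(b,None,fx=2,fy=2,interpolation=2)
o=np.zeros((380,890,3),np.uint8)[:, :]
o[:380,:500]=a;o[:260,500:880]=b
cv2.imwrite("pics/p1.png",cv2.resize(o,(800,342)))
E
```

```text
time: 4.1
tcp_pos: [382.1, 288.1, 213.4]
eef_rot: [[-0.522, 0.853, 0.006], [0.853, 0.522, 0.005], [0.001, 0.008, -1.0]]
ft_force: [5.8, 4.9, 1.6]
grip_width: 0.2
t 4.1 tcp [382.1 288.1 213.4] travel [-0.0007 -0.      0.0014] twist [ 0.0079 -0.0007 -0.0008] world [382.4 287.5 212. ] F [5.8 4.9 1.6] w 0.2
```

View pics/p1.png

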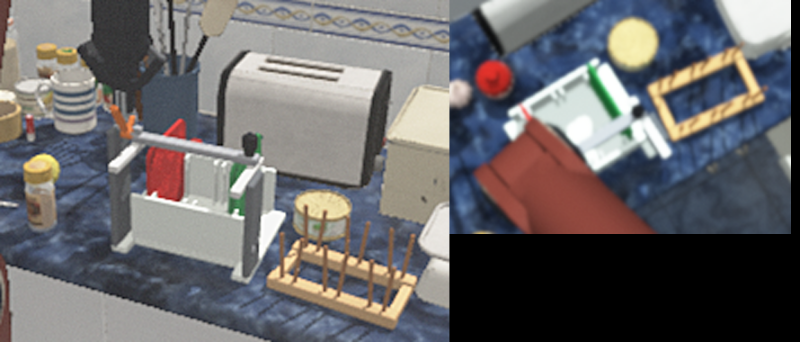

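The lever (orange at ~(122,120) in the mosaic) now leans toward the robot, and the push stopped at carrier x = -80 as predicted. Next is the knob.

```bash
python3 -m creep '[{"travel":[0,0.012,0],"twist":[0,0,0],"claw":1},{"travel":[0,0.02,-0.03],"twist":[0,0,0],"claw":1},{"travel":[0,0.03,-0.06],"twist":[0,0,0],"claw":1},{"travel":[-0.03,0.05,-0.06],"twist":[0,0,0],"claw":1},{"travel":[-0.06,0.07,-0.06],"twist":[0,0,0],"claw":1},{"travel":[-0.09,0.078,-0.06],"twist":[0,0,0],"claw":1},{"travel":[-0.12,0.078,-0.06],"twist":[0,0,0],"claw":1},{"travel":[-0.15,0.078,-0.06],"twist":[0,0,0],"claw":1},{"travel":[-0.165,0.078,-0.06],"twist":[0,0,0],"claw":1},{"travel":[-0.165,0.078,-0.06],"twist":[0,0,0],"claw":1}]' 
python3 -c "
from h import *
go(CAR,(-10,-78,176))"
```

```text
time: 5.2
tcp_pos: [532.2, 183.2, 271.4]
eef_rot: [[-0.518, 0.856, -0.003], [0.856, 0.518, -0.003], [-0.001, -0.004, -1.0]]
ft_force: [-0.2, -0.1, -0.2]
grip_width: 0.3
t 5.2 tcp [532.2 183.2 271.4] travel [ 0.0023 -0.0029  0.0954] twist [-0.0037  0.0009 -0.0057] world [528.3 183.4 176. ] F [-0.2 -0.1 -0.2] w 0.3
```

Down, then push −x to x≈-73.

```bash
python3 -m creep '[{"travel":[0.002,-0.002,0.03],"twist":[0,0,0],"claw":1},{"travel":[0.002,-0.002,0.06],"twist":[0,0,0],"claw":1},{"travel":[0.002,-0.002,0.09],"twist":[0,0,0],"claw":1},{"travel":[0.002,-0.002,0.095],"twist":[0,0,0],"claw":1},{"travel":[0.002,-0.002,0.095],"twist":[0,0,0],"claw":1},{"travel":[0.002,-0.012,0.095],"twist":[0,0,0],"claw":1},{"travel":[0.002,-0.02,0.095],"twist":[0,0,0],"claw":1},{"travel":[0.002,-0.028,0.095],"twist":[0,0,0],"claw":1},{"travel":[0.002,-0.036,0.095],"twist":[0,0,0],"claw":1},{"travel":[0.002,-0.044,0.095],"twist":[0,0,0],"claw":1}]' 
python3 -m creep '[{"travel":[0,-0.005,0],"twist":[0,0,0],"claw":1},{"travel":[0,-0.01,0],"twist":[0,0,0],"claw":1},{"travel":[0,-0.015,0],"twist":[0,0,0],"claw":1},{"travel":[0,-0.019,0],"twist":[0,0,0],"claw":1},{"travel":[0,-0.022,0],"twist":[0,0,0],"claw":1},{"travel":[0,-0.023,0],"twist":[0,0,0],"claw":1},{"travel":[0,-0.024,0],"twist":[0,0,0],"claw":1},{"travel":[0,-0.024,0],"twist":[0,0,0],"claw":1},{"travel":[0,-0.024,0],"twist":[0,0,0],"claw":1},{"travel":[0,-0.024,0],"twist":[0,0,0],"claw":1}]'
python3 - <<'E'
from h import *
go(CAR,(-73,-78,176))
from rig import env
a=env.camera("scene")["frame"][150:310,230:450,::-1]
cv2.imwrite("pics/p2.png",cv2.resize(a,None,fx=2.5,fy=2.5,interpolation=2))
E
```

```text
time: 6.2
tcp_pos: [493.3, 165.0, 178.3]
eef_rot: [[-0.522, 0.853, 0.002], [0.853, 0.522, 0.001], [-0.0, 0.002, -1.0]]
ft_force: [1.2, 1.1, 1.6]
grip_width: -0.2
time: 7.2
tcp_pos: [477.3, 154.9, 177.8]
eef_rot: [[-0.523, 0.852, 0.01], [0.852, 0.523, 0.005], [-0.001, 0.011, -1.0]]
ft_force: [8.9, 4.1, -6.3]
grip_width: 0.3
t 7.2 tcp [477.3 154.9 177.8] travel [-0.0024 -0.0047  0.0017] twist [0.0113 0.001  0.0003] world [474.6 150.5 176. ] F [ 8.9  4.1 -6.3] w 0.3
```

View pics/p2.png

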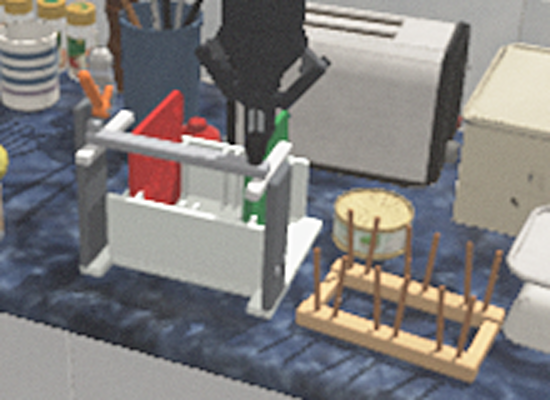

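The bar has slid toward the robot (knob near (258,150)) with ~10 N resisting. I'll push a little more to confirm it is at the stop.

```bash
python3 -m creep '[{"travel":[0,-0.002,0],"twist":[0,0,0],"claw":1},{"travel":[0,-0.004,0],"twist":[0,0,0],"claw":1},{"travel":[0,-0.006,0],"twist":[0,0,0],"claw":1},{"travel":[0,-0.006,0],"twist":[0,0,0],"claw":1},{"travel":[0,-0.006,0],"twist":[0,0,0],"claw":1},{"travel":[0,-0.006,0],"twist":[0,0,0],"claw":1},{"travel":[0,-0.006,0],"twist":[0,0,0],"claw":1},{"travel":[0,-0.006,0],"twist":[0,0,0],"claw":1},{"travel":[0,-0.006,0],"twist":[0,0,0],"claw":1},{"travel":[0,-0.006,0],"twist":[0,0,0],"claw":1}]' 
python3 -c "
from h import *
go(CAR,(-73,-78,176))"
python3 -m creep '[{"travel":[0,0.01,0],"twist":[0,0,0],"claw":1},{"travel":[0,0.02,0],"twist":[0,0,0],"claw":1},{"travel":[0,0.03,-0.02],"twist":[0,0,0],"claw":1},{"travel":[0,0.04,-0.05],"twist":[0,0,0],"claw":1},{"travel":[0,0.05,-0.08],"twist":[0,0,0],"claw":1},{"travel":[0,0.06,-0.08],"twist":[0,0,0],"claw":0.5},{"travel":[0.01,0.07,-0.08],"twist":[0,0,0],"claw":0.5},{"travel":[0.02,0.077,-0.08],"twist":[0,0,0],"claw":0.5},{"travel":[0.02,0.077,-0.08],"twist":[0,0,0],"claw":0.5},{"travel":[0.02,0.077,-0.08],"twist":[0,0,0],"claw":0.5}]' 30
python3 - <<'E'
from h import *
go(CAR,(0,-62,118))
from rig import env
import cv2
a=env.camera("top")["frame"][:,:,::-1];cv2.imwrite("pics/topr.png",a)
s=env.camera("scene")["frame"][:,:,::-1];cv2.imwrite("pics/scr.png",s)
cv2.imwrite("pics/p3.png",np.hstack([cv2.resize(s[150:290,250:365],None,fx=3.2,fy=3.2,interpolation=2),cv2.resize(a[130:270,250:385],None,fx=3.2,fy=3.2,interpolation=2)]))
E
```

```text
time: 8.25
tcp_pos: [477.0, 154.9, 178.4]
eef_rot: [[-0.524, 0.852, 0.021], [0.852, 0.524, 0.011], [-0.002, 0.024, -1.0]]
ft_force: [17.1, 8.8, -13.7]
grip_width: 0.2
t 8.2 tcp [477.  154.9 178.4] travel [-0.0025 -0.0045  0.0023] twist [0.024  0.0016 0.0015] world [474.6 150.5 176. ] F [ 17.1   8.8 -13.7] w 0.2
time: 9.25
tcp_pos: [521.7, 206.8, 256.0]
eef_rot: [[-0.523, 0.852, -0.003], [0.852, 0.523, -0.002], [0.0, -0.003, -1.0]]
ft_force: [-0.1, -0.9, 0.8]
grip_width: 43.1
t 9.2 tcp [521.7 206.8 256. ] travel [-0.0075  0.0038  0.138 ] twist [-0.0035 -0.0003  0.0011] world [528.5 202.2 118. ] F [-0.1 -0.9  0.8] w 43.1
```

View pics/p3.png

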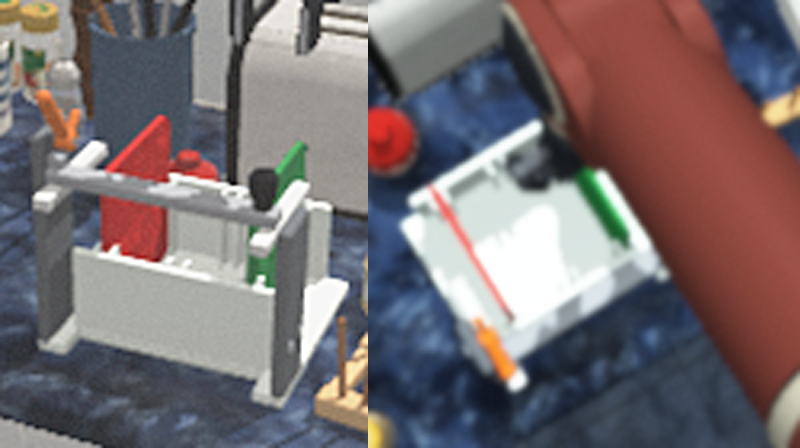

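The left panel shows the lever leaning toward the robot and the bar pulled open, with the knob at (263,188). In the right panel the red board's top edge runs from (433,187) to (512,318), clear of the bar. I'll check these points against the carrier frame.

Run:
```python
from h import *
inv=lambda X:np.round(Ro.from_euler('z',-CAR[2]).apply(X-np.r_[CAR[:2],0]),1)
print('knob',inv(plane('s',(332.2,208.75),183)))
for uv in((270.3,188.4),(295,229.4)):print('red top',inv(plane('t',uv,152)))
# green mask in scene image: topmost pixels, red mask in top
t=cv2.imread('pics/top0.png').astype(int)
for n,m in(('red',(t[:,:,2]>150)&(t[:,:,1]<90)&(t[:,:,0]<90)),('green',(t[:,:,1]>70)&(t[:,:,2]<60)&(t[:,:,0]<90))):
    ys,xs=np.nonzero(m); k=(ys>150)&(ys<235)&(xs>265)&(xs<335); ys,xs=ys[k],xs[k]
    q=np.array([inv(plane('t',(x,y),152)) for x,y in zip(xs,ys)]); q=q[abs(abs(q[:,1])-62)<25]
    for lo in range(-70,70,20):
        w=q[(q[:,0]>=lo)&(q[:,0]<lo+20)]
        if len(w):print(n,lo,len(w),w[:,1].min(),w[:,1].max())
```

```text
knob [-91.1 -78.  183. ]
red top [ 60.7  60.5 152. ]
red top [-72.2  61.7 152. ]
red -70 2 85.1 86.5
red -50 2 86.0 86.9
green -70 11 -58.1 -51.1
green -30 28 -59.4 -47.8
green -10 30 -59.2 -47.6
green 10 30 -58.7 -47.7
green 30 27 -60.4 -47.5
green 50 4 -59.6 -55.7
```

```bash
python3 -m creep '[{"travel":[-0.006,0.001,0],"twist":[0,0,0],"claw":0.5},{"travel":[-0.006,0.001,0],"twist":[0,0,0],"claw":0.5},{"travel":[-0.006,0.001,0.02],"twist":[0,0,0],"claw":0.5},{"travel":[-0.006,0.001,0.05],"twist":[0,0,0],"claw":0.5},{"travel":[-0.006,0.001,0.08],"twist":[0,0,0],"claw":0.5},{"travel":[-0.006,0.001,0.1],"twist":[0,0,0],"claw":0.5},{"travel":[-0.006,0.001,0.12],"twist":[0,0,0],"claw":0.5},{"travel":[-0.006,0.001,0.135],"twist":[0,0,0],"claw":0.5},{"travel":[-0.006,0.001,0.138],"twist":[0,0,0],"claw":0.5},{"travel":[-0.006,0.001,0.138],"twist":[0,0,0],"claw":0.5}]' 30
python3 -c "
from h import *
go(CAR,(0,-61,118))"
python3 -m creep '[{"travel":[0,0,0],"twist":[0,0,0],"claw":0.7},{"travel":[0,0,0],"twist":[0,0,0],"claw":0.8},{"travel":[0,0,0],"twist":[0,0,0],"claw":1},{"travel":[0,0,0],"twist":[0,0,0],"claw":1},{"travel":[0,0,0],"twist":[0,0,0],"claw":1},{"travel":[0,0,0],"twist":[0,0,0],"claw":1},{"travel":[0,0,0],"twist":[0,0,0],"claw":1},{"travel":[0,0,0],"twist":[0,0,0],"claw":1},{"travel":[0,0,0],"twist":[0,0,0],"claw":1},{"travel":[0,0,0],"twist":[0,0,0],"claw":1}]' 40
python3 -c "
from h import *
go(CAR,(0,-61,118))"
```

```text
time: 10.35
tcp_pos: [527.0, 201.6, 119.2]
eef_rot: [[-0.521, 0.853, -0.001], [0.853, 0.521, -0.0], [-0.0, -0.001, -1.0]]
ft_force: [-0.3, -0.8, -0.6]
grip_width: 42.7
t 10.3 tcp [527.  201.6 119.2] travel [0.0007 0.0016 0.0012] twist [-0.0007  0.     -0.0012] world [528.  203.1 118. ] F [-0.3 -0.8 -0.6] w 42.7
time: 11.35
tcp_pos: [527.5, 202.2, 120.2]
eef_rot: [[-0.522, 0.853, 0.002], [0.853, 0.522, 0.001], [-0.0, 0.002, -1.0]]
ft_force: [-0.4, -0.7, 5.2]
grip_width: 5.5
t 11.3 tcp [527.5 202.2 120.2] travel [0.0005 0.0009 0.0022] twist [ 0.0016  0.0003 -0.0006] world [528.  203.1 118. ] F [-0.4 -0.7  5.2] w 5.5
```

```bash
python3 -m creep '[{"travel":[0,0,-0.01],"twist":[0,0,0],"claw":1},{"travel":[0,0,-0.03],"twist":[0,0,0],"claw":1},{"travel":[0,0,-0.05],"twist":[0,0,0],"claw":1},{"travel":[0,0,-0.075],"twist":[0,0,0],"claw":1},{"travel":[0,0,-0.1],"twist":[0,0,0],"claw":1},{"travel":[0,0,-0.13],"twist":[0,0,0],"claw":1},{"travel":[0,0,-0.16],"twist":[0,0,0],"claw":1},{"travel":[0,0,-0.19],"twist":[0,0,0],"claw":1},{"travel":[0,0,-0.21],"twist":[0,0,0],"claw":1},{"travel":[0,0,-0.212],"twist":[0,0,0],"claw":1}]'
python3 - <<'E'
from h import *
from rig import env
go(RACK,(0,0,330))
a=env.camera("top")["frame"][:,:,::-1];cv2.imwrite("pics/top4.png",a)
s=env.camera("scene")["frame"][:,:,::-1];cv2.imwrite("pics/sc4.png",s)
cv2.imwrite("pics/p4.png",np.hstack([cv2.resize(s[100:310,250:450],None,fx=2.2,fy=2.2,interpolation=2),cv2.resize(a[130:235,280:440],None,fx=2.2,fy=4.4,interpolation=2)]))
E
```

```text
time: 12.35
tcp_pos: [527.8, 202.5, 334.1]
eef_rot: [[-0.522, 0.853, 0.005], [0.853, 0.522, 0.002], [-0.001, 0.005, -1.0]]
ft_force: [-0.1, 0.7, -1.1]
grip_width: 5.3
t 12.3 tcp [527.8 202.5 334.1] travel [-0.1642 -0.0597  0.0039] twist [0.0054 0.0004 0.153 ] world [562.6  31.2 330. ] F [-0.1  0.7 -1.1] w 5.3
```

View pics/p4.png

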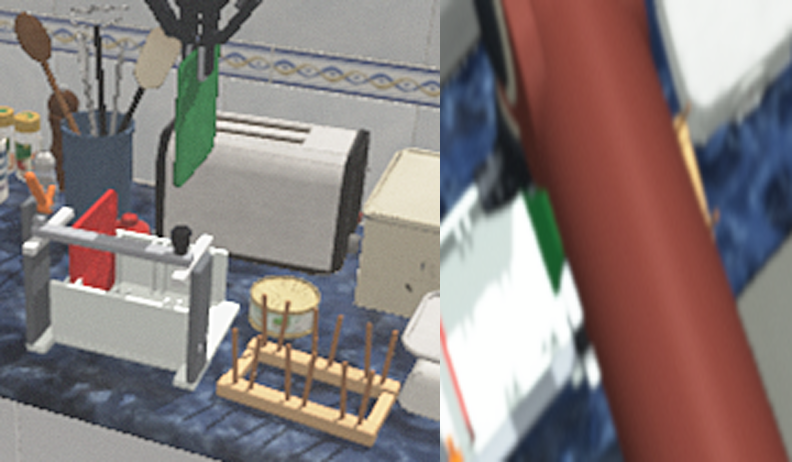

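The green board hangs upright in the grip at (195,120), and the rack is visible at lower right. The top view is blocked by the arm, so I'll check numerically from the scene view whether the rack has moved since the start.

```bash
cat >> h.py <<'E'
def rackdiff(f):
    a=cv2.imread('pics/scene0.png')[225:305,345:440].astype(np.float32).mean(2);b=cv2.imread(f)[225:305,345:440].astype(np.float32).mean(2)
    print('rackdiff',np.abs(a-b).mean(),cv2.phaseCorrelate(a,b,cv2.createHanningWindow(a.shape[::-1],cv2.CV_32F)))
E
python3 - <<'E'
from h import *
rackdiff('pics/scr.png');rackdiff('pics/sc4.png')
# refine rack: wood mask in top0, min area rect of its ray-cast points at z=18
t=cv2.imread('pics/top0.png'); hsv=cv2.cvtColor(t,cv2.COLOR_BGR2HSV)
m=cv2.inRange(hsv,(8,60,140),(28,200,255)); k=np.zeros_like(m);k[150:212,335:410]=255;m&=k
ys,xs=np.nonzero(m);P=np.array([plane('t',(x,y),18)[:2] for x,y in zip(xs,ys)],np.float32);print(len(P),cv2.minAreaRect(P))
cv2.imwrite('pics/mask.png',m)
E
```

```text
rackdiff 2.2261405 ((0.03741524856342693, 0.03136257942358611), 0.9542970991382996)
rackdiff 2.2419295 ((0.03184464585030611, 0.006045607785083007), 0.9592941680302223)
1153 ((603.1404418945312, 48.897865295410156), (194.66677856445312, 181.15431213378906), 23.254568099975586)
```

Run:
```python
from h import *
m=cv2.imread('pics/mask.png',0); n,l,st,_=cv2.connectedComponentsWithStats(m)
for i in range(1,n):
    if st[i,4]<150: continue
    ys,xs=np.nonzero(l==i);P=np.array([plane('t',(x,y),18)[:2] for x,y in zip(xs,ys)],np.float32);print(st[i],cv2.minAreaRect(P))
    q=Ro.from_euler('z',-RACK[2]).apply(np.c_[P-RACK[:2],P[:,0]*0])
    print(np.percentile(q,[1,99],axis=0).round(1).tolist())
t=cv2.imread('pics/top0.png')[145:215,330:415];cv2.imwrite('pics/p5.png',np.hstack([cv2.resize(t,None,fx=4.5,fy=4.5,interpolation=2),cv2.resize(cv2.cvtColor(m,8)[145:215,330:415],None,fx=4.5,fy=4.5)]))
from h import *
go(RACK,(0,0,330))
```

```text
[ 341  157   64   51 1010] ((563.799072265625, 31.996665954589844), (107.94739532470703, 182.5651092529297), 24.200668334960938)
[[-52.1, -89.0, 0.0], [54.3, 89.7, 0.0]]
t 12.4 tcp [526.4 201.8 330.8] travel [-0.1644 -0.0582  0.0009] twist [-0.001  -0.      0.1531] world [562.6  31.2 330. ] F [-1.1 -0.7 -2.1] w 5.5
```

View pics/p5.png

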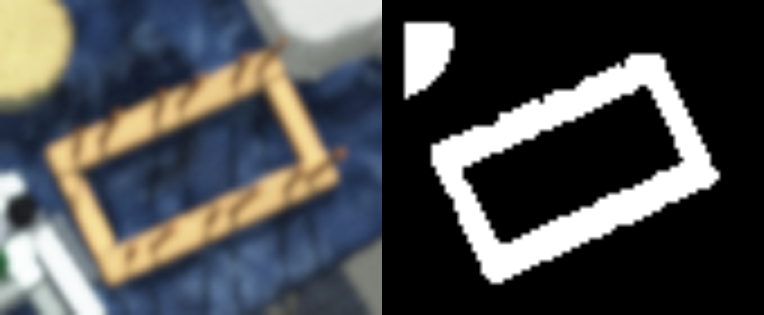

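The mask isolates the rack cleanly, and its rectangle (108×183 mm) matches the given size. I take the average: centre (563.4, 31.8), yaw 23.6°. Now over the middle slot.

```bash
sed -i 's/RACK=np.array([^;]*$/RACK=np.array([563.4,31.8,np.radians(23.6)])/' h.py; grep -n RACK= h.py
python3 -m creep '[{"travel":[-0.015,-0.005,0],"twist":[0,0,0.01],"claw":1},{"travel":[-0.035,-0.012,0],"twist":[0,0,0.03],"claw":1},{"travel":[-0.06,-0.021,0],"twist":[0,0,0.05],"claw":1},{"travel":[-0.085,-0.03,0],"twist":[0,0,0.07],"claw":1},{"travel":[-0.11,-0.039,0],"twist":[0,0,0.09],"claw":1},{"travel":[-0.135,-0.048,0],"twist":[0,0,0.11],"claw":1},{"travel":[-0.155,-0.055,0],"twist":[0,0,0.13],"claw":1},{"travel":[-0.163,-0.058,0],"twist":[0,0,0.138],"claw":1},{"travel":[-0.163,-0.058,0],"twist":[0,0,0.138],"claw":1},{"travel":[-0.163,-0.058,0],"twist":[0,0,0.138],"claw":1}]'
python3 - <<'E'
from h import *
from rig import env
go(RACK,(0,0,126))
s=env.camera("scene")["frame"][:,:,::-1];cv2.imwrite("pics/sc5.png",s);rackdiff("pics/sc5.png")
E
```

```text
22:CAR=np.array([496.1,255.1,np.radians(31.5)]); RACK=np.array([563.4,31.8,np.radians(23.6)])
time: 13.45
tcp_pos: [562.0, 33.8, 330.6]
eef_rot: [[-0.401, 0.916, -0.002], [0.916, 0.401, 0.001], [0.002, -0.001, -1.0]]
ft_force: [-0.4, -0.1, -1.3]
grip_width: 5.5
t 13.4 tcp [562.   33.8 330.6] travel [-0.0027  0.0007  0.2046] twist [-0.0011 -0.0017  0.0007] world [563.4  31.8 126. ] F [-0.4 -0.1 -1.3] w 5.5
rackdiff 2.2271492 ((-0.0018367385515887236, 0.004718880212635668), 0.9461760212977727)
```

Rack unmoved. Lower to just above the dowel tops, then down in.

```bash
python3 -m creep '[{"travel":[-0.002,0.001,0.01],"twist":[0,0,0],"claw":1},{"travel":[-0.002,0.001,0.03],"twist":[0,0,0],"claw":1},{"travel":[-0.002,0.001,0.05],"twist":[0,0,0],"claw":1},{"travel":[-0.002,0.001,0.07],"twist":[0,0,0],"claw":1},{"travel":[-0.002,0.001,0.09],"twist":[0,0,0],"claw":1},{"travel":[-0.002,0.001,0.105],"twist":[0,0,0],"claw":1},{"travel":[-0.002,0.001,0.118],"twist":[0,0,0],"claw":1},{"travel":[-0.002,0.001,0.125],"twist":[0,0,0],"claw":1},{"travel":[-0.002,0.001,0.125],"twist":[0,0,0],"claw":1},{"travel":[-0.002,0.001,0.125],"twist":[0,0,0],"claw":1}]'
python3 - <<'E'
from h import *
from rig import env
go(RACK,(0,0,126))
s=env.camera("scene")["frame"][:,:,::-1]
cv2.imwrite("pics/p6.png",cv2.resize(s[170:310,330:450],None,fx=4.2,fy=4.2,interpolation=2))
E
```

```text
time: 14.5
tcp_pos: [564.5, 31.7, 206.6]
eef_rot: [[-0.4, 0.916, 0.001], [0.916, 0.4, 0.0], [-0.0, 0.001, -1.0]]
ft_force: [-0.3, -0.1, -1.2]
grip_width: 5.3
t 14.5 tcp [564.5  31.7 206.6] travel [ 0.0006 -0.0011  0.0806] twist [0.0007 0.0001 0.    ] world [563.4  31.8 126. ] F [-0.3 -0.1 -1.2] w 5.3
```

View pics/p6.png

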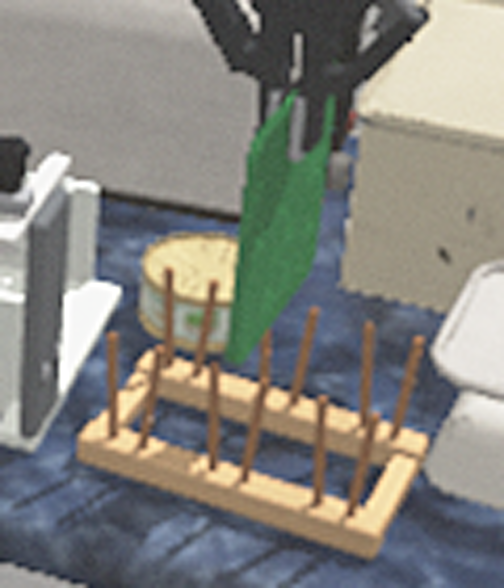

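The green board's lower front corner (235,360) sits midway between the middle pair of dowel tops, at (213,365) and (267,335). Lowering.

```bash
python3 -m creep '[{"travel":[0,0,0.01],"twist":[0,0,0],"claw":1},{"travel":[0,0,0.02],"twist":[0,0,0],"claw":1},{"travel":[0,0,0.03],"twist":[0,0,0],"claw":1},{"travel":[0,0,0.04],"twist":[0,0,0],"claw":1},{"travel":[0,0,0.05],"twist":[0,0,0],"claw":1},{"travel":[0,0,0.058],"twist":[0,0,0],"claw":1},{"travel":[0,0,0.066],"twist":[0,0,0],"claw":1},{"travel":[0,0,0.072],"twist":[0,0,0],"claw":1},{"travel":[0,0,0.076],"twist":[0,0,0],"claw":1},{"travel":[0,0,0.078],"twist":[0,0,0],"claw":1}]' 
python3 -c "
from h import *
go(RACK,(0,0,126))"
```

```text
time: 15.55
tcp_pos: [564.2, 31.3, 127.9]
eef_rot: [[-0.4, 0.917, -0.0], [0.917, 0.4, -0.0], [0.0, -0.0, -1.0]]
ft_force: [0.2, 0.6, -1.2]
grip_width: 5.3
t 15.6 tcp [564.2  31.3 127.9] travel [ 0.0008 -0.0005  0.0019] twist [-0.0004 -0.0001 -0.0007] world [563.4  31.8 126. ] F [ 0.2  0.6 -1.2] w 5.3
```

```bash
python3 -m creep '[{"travel":[0,0,0.001],"twist":[0,0,0],"claw":1},{"travel":[0,0,0.002],"twist":[0,0,0],"claw":1},{"travel":[0,0,0.002],"twist":[0,0,0],"claw":1},{"travel":[0,0,0.002],"twist":[0,0,0],"claw":0.9},{"travel":[0,0,0.002],"twist":[0,0,0],"claw":0.7},{"travel":[0,0,0.002],"twist":[0,0,0],"claw":0.5},{"travel":[0,0,0.002],"twist":[0,0,0],"claw":0.5},{"travel":[0,0,0.002],"twist":[0,0,0],"claw":0.5},{"travel":[0,0,0.002],"twist":[0,0,0],"claw":0.5},{"travel":[0,0,0.002],"twist":[0,0,0],"claw":0.5}]' 
python3 -m creep '[{"travel":[0,0,-0.01],"twist":[0,0,0],"claw":0.5},{"travel":[0,0,-0.03],"twist":[0,0,0],"claw":0.5},{"travel":[0,0,-0.05],"twist":[0,0,0],"claw":0.5},{"travel":[0,0,-0.08],"twist":[0,0,0],"claw":0.5},{"travel":[0,0,-0.11],"twist":[0,0,0],"claw":0.5},{"travel":[0,0,-0.13],"twist":[0,0,0],"claw":0.5},{"travel":[0,0,-0.14],"twist":[0,0,0],"claw":0.5},{"travel":[0,0,-0.14],"twist":[0,0,0],"claw":0.5},{"travel":[0,0,-0.14],"twist":[0,0,0],"claw":0.5},{"travel":[0,0,-0.14],"twist":[0,0,0],"claw":0.5}]'
python3 - <<'E'
from h import *
from rig import env
go(CAR,(0,62,266))
s=env.camera("scene")["frame"][:,:,::-1];cv2.imwrite("pics/sc7.png",s)
cv2.imwrite("pics/p7.png",cv2.resize(s[170:310,260:450],None,fx=4,fy=4,interpolation=2))
E
```

```text
time: 16.55
tcp_pos: [564.3, 31.3, 126.3]
eef_rot: [[-0.4, 0.917, -0.0], [0.917, 0.4, -0.0], [-0.0, -0.0, -1.0]]
ft_force: [-0.1, 0.2, 0.1]
grip_width: 42.9
time: 17.55
tcp_pos: [563.4, 31.2, 264.8]
eef_rot: [[-0.4, 0.917, -0.003], [0.917, 0.4, -0.0], [0.001, -0.003, -1.0]]
ft_force: [-1.2, -0.4, -0.4]
grip_width: 42.3
t 17.6 tcp [563.4  31.2 264.8] travel [ 0.2935  0.0193 -0.0009] twist [-0.003  -0.0012 -0.1384] world [463.7 308.  266. ] F [-1.2 -0.4 -0.4] w 42.3
```

View pics/p7.png

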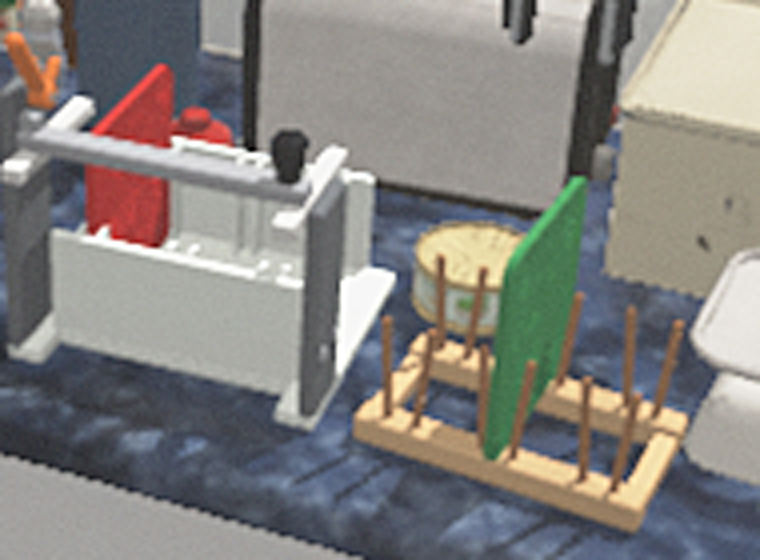

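Green stands in the middle slot between its dowels. Now the red board.

```bash
python3 -m creep '[{"travel":[0.02,0.001,0],"twist":[0,0,-0.01],"claw":0.5},{"travel":[0.06,0.004,0],"twist":[0,0,-0.03],"claw":0.5},{"travel":[0.1,0.007,0],"twist":[0,0,-0.05],"claw":0.5},{"travel":[0.14,0.01,0],"twist":[0,0,-0.07],"claw":0.5},{"travel":[0.18,0.013,0],"twist":[0,0,-0.09],"claw":0.5},{"travel":[0.22,0.016,0],"twist":[0,0,-0.11],"claw":0.5},{"travel":[0.26,0.018,0],"twist":[0,0,-0.13],"claw":0.5},{"travel":[0.285,0.019,0],"twist":[0,0,-0.138],"claw":0.5},{"travel":[0.293,0.019,0],"twist":[0,0,-0.138],"claw":0.5},{"travel":[0.293,0.019,0],"twist":[0,0,-0.138],"claw":0.5}]' 
python3 -c "
from h import *
go(CAR,(0,61.5,118))"
```

```text
time: 18.6
tcp_pos: [463.9, 307.9, 265.5]
eef_rot: [[-0.524, 0.852, -0.001], [0.852, 0.524, -0.001], [-0.0, -0.002, -1.0]]
ft_force: [0.5, -0.9, 0.2]
grip_width: 42.9
t 18.6 tcp [463.9 307.9 265.5] travel [-0.0003  0.0001  0.1475] twist [-0.0016  0.0002  0.0015] world [464.  307.5 118. ] F [ 0.5 -0.9  0.2] w 42.9
```

```bash
python3 -m creep '[{"travel":[0,0,0.02],"twist":[0,0,0],"claw":0.5},{"travel":[0,0,0.05],"twist":[0,0,0],"claw":0.5},{"travel":[0,0,0.075],"twist":[0,0,0],"claw":0.5},{"travel":[0,0,0.1],"twist":[0,0,0],"claw":0.5},{"travel":[0,0,0.12],"twist":[0,0,0],"claw":0.5},{"travel":[0,0,0.135],"twist":[0,0,0],"claw":0.5},{"travel":[0,0,0.145],"twist":[0,0,0],"claw":0.5},{"travel":[0,0,0.147],"twist":[0,0,0],"claw":0.5},{"travel":[0,0,0.147],"twist":[0,0,0],"claw":0.7},{"travel":[0,0,0.147],"twist":[0,0,0],"claw":0.8}]' 
python3 -m creep '[{"travel":[0,0,0],"twist":[0,0,0],"claw":1},{"travel":[0,0,0],"twist":[0,0,0],"claw":1},{"travel":[0,0,0],"twist":[0,0,0],"claw":1},{"travel":[0,0,0],"twist":[0,0,0],"claw":1},{"travel":[0,0,0],"twist":[0,0,0],"claw":1},{"travel":[0,0,0],"twist":[0,0,0],"claw":1},{"travel":[0,0,0],"twist":[0,0,0],"claw":1},{"travel":[0,0,-0.005],"twist":[0,0,0],"claw":1},{"travel":[0,0,-0.01],"twist":[0,0,0],"claw":1},{"travel":[0,0,-0.015],"twist":[0,0,0],"claw":1}]' 40
python3 -c "
from h import *
go(CAR,(0,61.5,118))"
```

```text
time: 19.6
tcp_pos: [465.3, 307.4, 120.1]
eef_rot: [[-0.521, 0.853, 0.001], [0.853, 0.521, 0.001], [-0.0, 0.002, -1.0]]
ft_force: [-0.1, -0.3, -0.2]
grip_width: 17.4
time: 20.6
tcp_pos: [464.2, 307.0, 134.2]
eef_rot: [[-0.522, 0.853, -0.001], [0.853, 0.522, -0.001], [-0.0, -0.001, -1.0]]
ft_force: [-0.3, -0.1, -0.7]
grip_width: 5.5
t 20.6 tcp [464.2 307.  134.2] travel [0.0006 0.0001 0.0162] twist [-0.0013  0.0002 -0.0006] world [464.  307.5 118. ] F [-0.3 -0.1 -0.7] w 5.5
```

```bash
python3 -m creep '[{"travel":[0,0,-0.01],"twist":[0,0,0],"claw":1},{"travel":[0,0,-0.03],"twist":[0,0,0],"claw":1},{"travel":[0,0,-0.05],"twist":[0,0,0],"claw":1},{"travel":[0,0,-0.075],"twist":[0,0,0],"claw":1},{"travel":[0,0,-0.1],"twist":[0,0,0],"claw":1},{"travel":[0,0,-0.13],"twist":[0,0,0],"claw":1},{"travel":[0,0,-0.16],"twist":[0,0,0],"claw":1},{"travel":[0,0,-0.185],"twist":[0,0,0],"claw":1},{"travel":[0,0,-0.2],"twist":[0,0,0],"claw":1},{"travel":[0,0,-0.2],"twist":[0,0,0],"claw":1}]'
python3 - <<'E'
from h import *
from rig import env
go(RACK,(0,62,334))
s=env.camera("scene")["frame"][:,:,::-1];cv2.imwrite("pics/sc8.png",s);rackdiff("pics/sc8.png");
a,b=[cv2.imread(f"pics/{n}.png")[225:305,345:440].astype(np.float32).mean(2) for n in('sc7','sc8')];print(np.abs(a-b).mean(),cv2.phaseCorrelate(a,b))
E
```

```text
time: 21.6
tcp_pos: [465.4, 308.1, 337.3]
eef_rot: [[-0.522, 0.853, 0.005], [0.853, 0.522, 0.003], [0.0, 0.006, -1.0]]
ft_force: [0.0, 0.1, -0.9]
grip_width: 5.4
t 21.6 tcp [465.4 308.1 337.3] travel [-0.2254 -0.0521  0.003 ] twist [ 0.0059 -0.0008  0.1373] world [538.6  88.6 334. ] F [ 0.   0.1 -0.9] w 5.4
rackdiff 7.7000875 ((-0.12400465102619052, 0.1005513203562387), 0.48400649093091486)
2.3274124 ((0.002576181047800219, 0.01830447252865497), 0.9846789390469591)
```

```bash
python3 -m creep '[{"travel":[-0.015,-0.003,0],"twist":[0,0,0.01],"claw":1},{"travel":[-0.045,-0.01,0],"twist":[0,0,0.03],"claw":1},{"travel":[-0.075,-0.017,0],"twist":[0,0,0.05],"claw":1},{"travel":[-0.11,-0.025,0],"twist":[0,0,0.07],"claw":1},{"travel":[-0.145,-0.033,0],"twist":[0,0,0.09],"claw":1},{"travel":[-0.18,-0.041,0],"twist":[0,0,0.11],"claw":1},{"travel":[-0.21,-0.048,0],"twist":[0,0,0.13],"claw":1},{"travel":[-0.225,-0.051,0],"twist":[0,0,0.138],"claw":1},{"travel":[-0.225,-0.051,0],"twist":[0,0,0.138],"claw":1},{"travel":[-0.225,-0.051,0],"twist":[0,0,0.138],"claw":1}]'
python3 - <<'E'
from h import *
from rig import env
go(RACK,(0,62,206))
s=env.camera("scene")["frame"][:,:,::-1];cv2.imwrite("pics/sc9.png",s)
a,b=[cv2.imread(f"pics/{n}.png")[245:305,345:440].astype(np.float32).mean(2) for n in('sc7','sc9')];print(np.abs(a-b).mean(),cv2.phaseCorrelate(a,b))
E
```

```text
time: 22.65
tcp_pos: [537.8, 90.3, 333.7]
eef_rot: [[-0.401, 0.916, -0.002], [0.916, 0.401, 0.001], [0.002, -0.001, -1.0]]
ft_force: [-0.5, 0.1, -1.0]
grip_width: 5.6
t 22.6 tcp [537.8  90.3 333.7] travel [-0.0021  0.0002  0.1277] twist [-0.0012 -0.002   0.0009] world [538.6  88.6 206. ] F [-0.5  0.1 -1. ] w 5.6
2.3563743 ((-0.009046564975271565, -0.013809559814468741), 0.9770131929053201)
```

```bash
python3 -m creep '[{"travel":[-0.001,0,0.01],"twist":[0,0,0],"claw":1},{"travel":[-0.001,0,0.03],"twist":[0,0,0],"claw":1},{"travel":[-0.001,0,0.05],"twist":[0,0,0],"claw":1},{"travel":[-0.001,0,0.07],"twist":[0,0,0],"claw":1},{"travel":[-0.001,0,0.09],"twist":[0,0,0],"claw":1},{"travel":[-0.001,0,0.105],"twist":[0,0,0],"claw":1},{"travel":[-0.001,0,0.118],"twist":[0,0,0],"claw":1},{"travel":[-0.001,0,0.127],"twist":[0,0,0],"claw":1},{"travel":[-0.001,0,0.127],"twist":[0,0,0],"claw":1},{"travel":[-0.001,0,0.127],"twist":[0,0,0],"claw":1}]'
python3 - <<'E'
from h import *
from rig import env
go(RACK,(0,62,126))
s=env.camera("scene")["frame"][:,:,::-1]
cv2.imwrite("pics/p8.png",cv2.resize(s[170:310,320:440],None,fx=4,fy=4,interpolation=2))
E
```

```text
time: 23.7
tcp_pos: [539.0, 88.6, 207.4]
eef_rot: [[-0.401, 0.916, 0.0], [0.916, 0.401, 0.0], [0.0, 0.0, -1.0]]
ft_force: [0.5, -0.4, -0.7]
grip_width: 5.7
t 23.7 tcp [539.   88.6 207.4] travel [ 0.0001 -0.0004  0.0814] twist [ 0.0003 -0.0001  0.0004] world [538.6  88.6 126. ] F [ 0.5 -0.4 -0.7] w 5.7
```

View pics/p8.png

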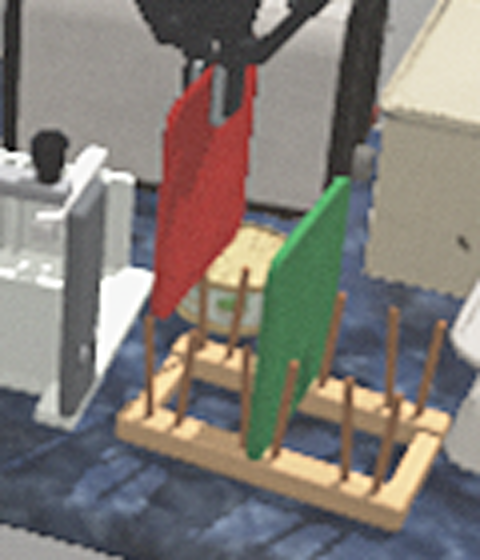

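The red corner is at (158,312) and the left dowel top at (150,318). I'll compare these with where they should project.

Run:
```python
from h import *
pc=lambda q:(proj('s',W(RACK,q))-[319.5,169.5])*4
for q in [(-65,62,99.5),(-57,62,99.5),(-65,58,99.5),(-65,66,99.5),(65,62,99.5),(-45,50.5,88),(-45,73.5,88),(45,50.5,88),(45,73.5,88),(-45,56,18),(-45,68,18)]:print(q,pc(q).round(0))
p6=lambda q:(proj('s',W(RACK,q))-[329.5,169.5])*4.2
print(p6((-65,0,99)),p6((-45,11.5,88)),p6((-45,-11.5,88)))
```

```text
(-65, 62, 99.5) [158. 327.]
(-57, 62, 99.5) [163. 321.]
(-65, 58, 99.5) [164. 329.]
(-65, 66, 99.5) [151. 325.]
(65, 62, 99.5) [242. 229.]
(-45, 50.5, 88) [189. 333.]
(-45, 73.5, 88) [153. 322.]
(45, 50.5, 88) [246. 264.]
(45, 73.5, 88) [212. 254.]
(-45, 56, 18) [172. 427.]
(-45, 68, 18) [154. 421.]
[229.1583 377.3682] [221.2192 369.8953] [260.7303 382.2144]
```

Within about 3 mm of the slot centre and the mouth allows 8 mm, so lower while watching the force.

```bash
python3 -m creep '[{"travel":[-0.001,0,0.01],"twist":[0,0,0],"claw":1},{"travel":[-0.001,0,0.02],"twist":[0,0,0],"claw":1},{"travel":[-0.001,0,0.03],"twist":[0,0,0],"claw":1},{"travel":[-0.001,0,0.036],"twist":[0,0,0],"claw":1},{"travel":[-0.001,0,0.042],"twist":[0,0,0],"claw":1},{"travel":[-0.001,0,0.048],"twist":[0,0,0],"claw":1},{"travel":[-0.001,0,0.054],"twist":[0,0,0],"claw":1},{"travel":[-0.001,0,0.06],"twist":[0,0,0],"claw":1},{"travel":[-0.001,0,0.064],"twist":[0,0,0],"claw":1},{"travel":[-0.001,0,0.066],"twist":[0,0,0],"claw":1}]' 
python3 -c "
from h import *
go(RACK,(0,62,126))"
python3 -m creep '[{"travel":[0,0,0.002],"twist":[0,0,0],"claw":1},{"travel":[0,0,0.004],"twist":[0,0,0],"claw":1},{"travel":[0,0,0.006],"twist":[0,0,0],"claw":1},{"travel":[0,0,0.008],"twist":[0,0,0],"claw":1},{"travel":[0,0,0.01],"twist":[0,0,0],"claw":1},{"travel":[0,0,0.012],"twist":[0,0,0],"claw":1},{"travel":[0,0,0.013],"twist":[0,0,0],"claw":1},{"travel":[0,0,0.013],"twist":[0,0,0],"claw":1},{"travel":[0,0,0.013],"twist":[0,0,0],"claw":1},{"travel":[0,0,0.013],"twist":[0,0,0],"claw":1}]' 
python3 -c "
from h import *
go(RACK,(0,62,126))"
```

```text
time: 24.75
tcp_pos: [539.1, 87.0, 140.8]
eef_rot: [[-0.4, 0.917, -0.001], [0.917, 0.4, -0.0], [0.0, -0.001, -1.0]]
ft_force: [-0.1, 0.4, -1.5]
grip_width: 5.6
t 24.8 tcp [539.1  87.  140.8] travel [0.0017 0.0001 0.0148] twist [-0.0006 -0.0001 -0.0006] world [538.6  88.6 126. ] F [-0.1  0.4 -1.5] w 5.6
time: 25.75
tcp_pos: [539.4, 87.1, 128.4]
eef_rot: [[-0.4, 0.917, 0.0], [0.917, 0.4, -0.0], [-0.0, 0.0, -1.0]]
ft_force: [0.1, -0.2, -1.7]
grip_width: 5.4
t 25.8 tcp [539.4  87.1 128.4] travel [ 0.0017 -0.0001  0.0024] twist [ 0.0002  0.0001 -0.0006] world [538.6  88.6 126. ] F [ 0.1 -0.2 -1.7] w 5.4
```

```bash
python3 -m creep '[{"travel":[0,0,0.001],"twist":[0,0,0],"claw":1},{"travel":[0,0,0.002],"twist":[0,0,0],"claw":1},{"travel":[0,0,0.002],"twist":[0,0,0],"claw":1},{"travel":[0,0,0.002],"twist":[0,0,0],"claw":0.9},{"travel":[0,0,0.002],"twist":[0,0,0],"claw":0.7},{"travel":[0,0,0.002],"twist":[0,0,0],"claw":0.5},{"travel":[0,0,0.002],"twist":[0,0,0],"claw":0.5},{"travel":[0,0,0.002],"twist":[0,0,0],"claw":0.5},{"travel":[0,0,0.002],"twist":[0,0,0],"claw":0.5},{"travel":[0,0,0.002],"twist":[0,0,0],"claw":0.5}]' 
python3 -m creep '[{"travel":[0,0,-0.01],"twist":[0,0,0],"claw":0.5},{"travel":[0,0,-0.03],"twist":[0,0,0],"claw":0.5},{"travel":[0,0,-0.05],"twist":[0,0,0],"claw":0.5},{"travel":[0,0,-0.08],"twist":[0,0,0],"claw":0.5},{"travel":[0,0,-0.11],"twist":[0,0,0],"claw":0.5},{"travel":[0,0,-0.13],"twist":[0,0,0],"claw":1},{"travel":[0,0,-0.14],"twist":[0,0,0],"claw":1},{"travel":[0,0,-0.14],"twist":[0,0,0],"claw":1},{"travel":[0,0,-0.14],"twist":[0,0,0],"claw":1},{"travel":[0,0,-0.14],"twist":[0,0,0],"claw":1}]'
python3 - <<'E'
from h import *
from rig import env
go(CAR,(-132,-78,266))
s=env.camera("scene")["frame"][:,:,::-1];cv2.imwrite("pics/sc10.png",s)
cv2.imwrite("pics/p9.png",cv2.resize(s[140:310,260:450],None,fx=3.5,fy=3.5,interpolation=2))
E
```

```text
time: 26.75
tcp_pos: [539.3, 87.1, 126.3]
eef_rot: [[-0.4, 0.917, -0.0], [0.917, 0.4, -0.0], [-0.0, -0.0, -1.0]]
ft_force: [-0.5, 0.5, 0.1]
grip_width: 42.7
time: 27.75
tcp_pos: [538.4, 86.9, 264.9]
eef_rot: [[-0.4, 0.917, -0.003], [0.917, 0.4, -0.001], [0.001, -0.003, -1.0]]
ft_force: [-0.6, 0.1, 0.5]
grip_width: -0.1
t 27.8 tcp [538.4  86.9 264.9] travel [ 0.0756 -0.0915 -0.0008] twist [-0.003  -0.0008 -0.1385] world [424.3 119.6 266. ] F [-0.6  0.1  0.5] w -0.1
```

View pics/p9.png

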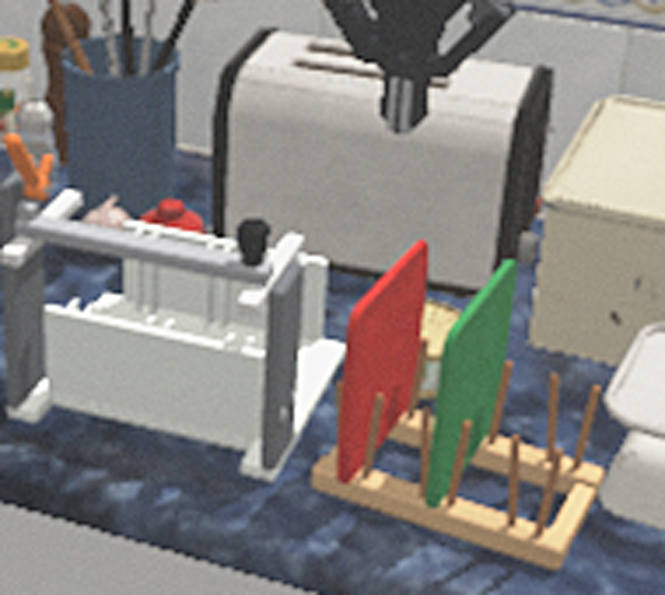

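Both boards stand in their own slots (red left, green middle) and the carrier is empty. Next is the near side of the knob.

```bash
python3 -m creep '[{"travel":[0.01,-0.012,0],"twist":[0,0,-0.015],"claw":1},{"travel":[0.02,-0.024,0],"twist":[0,0,-0.03],"claw":1},{"travel":[0.03,-0.036,0],"twist":[0,0,-0.05],"claw":1},{"travel":[0.04,-0.05,0],"twist":[0,0,-0.07],"claw":1},{"travel":[0.05,-0.062,0],"twist":[0,0,-0.09],"claw":1},{"travel":[0.06,-0.074,0],"twist":[0,0,-0.11],"claw":1},{"travel":[0.07,-0.085,0],"twist":[0,0,-0.13],"claw":1},{"travel":[0.0756,-0.0915,0],"twist":[0,0,-0.138],"claw":1},{"travel":[0.0756,-0.0915,0],"twist":[0,0,-0.138],"claw":1},{"travel":[0.0756,-0.0915,0],"twist":[0,0,-0.138],"claw":1}]' 
python3 -c "
from h import *
go(CAR,(-132,-78,177))"
```

```text
time: 28.8
tcp_pos: [425.7, 119.7, 266.3]
eef_rot: [[-0.522, 0.853, 0.001], [0.853, 0.522, -0.0], [-0.0, 0.0, -1.0]]
ft_force: [-0.3, -0.6, -0.2]
grip_width: 0.1
t 28.8 tcp [425.7 119.7 266.3] travel [ 0.0008 -0.0013  0.0893] twist [ 0.0005  0.0004 -0.0009] world [424.3 119.6 177. ] F [-0.3 -0.6 -0.2] w 0.1
```

```bash
python3 -m creep '[{"travel":[0,-0.002,0.02],"twist":[0,0,0],"claw":1},{"travel":[0,-0.002,0.045],"twist":[0,0,0],"claw":1},{"travel":[0,-0.002,0.07],"twist":[0,0,0],"claw":1},{"travel":[0,-0.002,0.085],"twist":[0,0,0],"claw":1},{"travel":[0,-0.002,0.089],"twist":[0,0,0],"claw":1},{"travel":[0,-0.002,0.089],"twist":[0,0,0],"claw":1},{"travel":[0,0.006,0.089],"twist":[0,0,0],"claw":1},{"travel":[0,0.014,0.089],"twist":[0,0,0],"claw":1},{"travel":[0,0.02,0.089],"twist":[0,0,0],"claw":1},{"travel":[0,0.024,0.089],"twist":[0,0,0],"claw":1}]' 
python3 -c "
from h import *
go(CAR,(-67,-78,177))"
python3 -m creep '[{"travel":[0,0.006,0],"twist":[0,0,0],"claw":1},{"travel":[0,0.012,0],"twist":[0,0,0],"claw":1},{"travel":[0,0.018,0],"twist":[0,0,0],"claw":1},{"travel":[0,0.024,0],"twist":[0,0,0],"claw":1},{"travel":[0,0.028,0],"twist":[0,0,0],"claw":1},{"travel":[0,0.032,0],"twist":[0,0,0],"claw":1},{"travel":[0,0.035,0],"twist":[0,0,0],"claw":1},{"travel":[0,0.037,0],"twist":[0,0,0],"claw":1},{"travel":[0,0.038,0],"twist":[0,0,0],"claw":1},{"travel":[0,0.038,0],"twist":[0,0,0],"claw":1}]' 
python3 -c "
from h import *
go(CAR,(-67,-78,177))"
```

```text
time: 29.8
tcp_pos: [446.2, 132.5, 177.6]
eef_rot: [[-0.522, 0.853, -0.0], [0.853, 0.522, -0.0], [-0.0, -0.0, -1.0]]
ft_force: [-0.7, -1.3, 1.1]
grip_width: 0.1
t 29.8 tcp [446.2 132.5 177.6] travel [0.0004 0.0396 0.0006] twist [-0.0002  0.0002 -0.0004] world [479.7 153.6 177. ] F [-0.7 -1.3  1.1] w 0.1
time: 30.8
tcp_pos: [478.2, 152.4, 177.3]
eef_rot: [[-0.522, 0.853, 0.0], [0.853, 0.522, 0.0], [0.0, 0.0, -1.0]]
ft_force: [-0.6, -0.4, 0.6]
grip_width: 0.2
t 30.8 tcp [478.2 152.4 177.3] travel [0.0003 0.0019 0.0003] twist [ 0.0004 -0.0001 -0.0004] world [479.7 153.6 177. ] F [-0.6 -0.4  0.6] w 0.2
```

Continue to the stop.

```bash
python3 -m creep '[{"travel":[0,0.002,0],"twist":[0,0,0],"claw":1},{"travel":[0,0.004,0],"twist":[0,0,0],"claw":1},{"travel":[0,0.006,0],"twist":[0,0,0],"claw":1},{"travel":[0,0.008,0],"twist":[0,0,0],"claw":1},{"travel":[0,0.009,0],"twist":[0,0,0],"claw":1},{"travel":[0,0.009,0],"twist":[0,0,0],"claw":1},{"travel":[0,0.009,0],"twist":[0,0,0],"claw":1},{"travel":[0,0.009,0],"twist":[0,0,0],"claw":1},{"travel":[0,0.009,0],"twist":[0,0,0],"claw":1},{"travel":[0,0.009,0],"twist":[0,0,0],"claw":1}]' 
python3 -c "
from h import *
go(CAR,(-67,-78,177))"
```

```text
time: 31.8
tcp_pos: [484.5, 156.2, 177.1]
eef_rot: [[-0.522, 0.853, -0.003], [0.853, 0.522, -0.001], [0.0, -0.003, -1.0]]
ft_force: [-4.7, -1.3, 2.9]
grip_width: 0.0
t 31.8 tcp [484.5 156.2 177.1] travel [ 0.0003 -0.0054  0.0002] twist [-0.0032 -0.0003 -0.0007] world [479.7 153.6 177. ] F [-4.7 -1.3  2.9] w 0.0
```

```bash
python3 -m creep '[{"travel":[0,0.002,0],"twist":[0,0,0],"claw":1},{"travel":[0,0.004,0],"twist":[0,0,0],"claw":1},{"travel":[0,0.004,0],"twist":[0,0,0],"claw":1},{"travel":[0,0.004,0],"twist":[0,0,0],"claw":1},{"travel":[0,0.004,0],"twist":[0,0,0],"claw":1},{"travel":[0,0.004,0],"twist":[0,0,0],"claw":1},{"travel":[0,0.004,0],"twist":[0,0,0],"claw":1},{"travel":[0,0.004,0],"twist":[0,0,0],"claw":1},{"travel":[0,0.004,0],"twist":[0,0,0],"claw":1},{"travel":[0,0.004,0],"twist":[0,0,0],"claw":1}]' 
python3 -c "
from h import *
go(CAR,(-67,-78,177))"
python3 -m creep '[{"travel":[0,-0.01,0],"twist":[0,0,0],"claw":1},{"travel":[0,-0.02,0],"twist":[0,0,0],"claw":1},{"travel":[0,-0.025,-0.02],"twist":[0,0,0],"claw":1},{"travel":[0,-0.025,-0.05],"twist":[0,0,0],"claw":1},{"travel":[0,-0.025,-0.08],"twist":[0,0,0],"claw":1},{"travel":[0,-0.025,-0.1],"twist":[0,0,0],"claw":1},{"travel":[0,-0.025,-0.11],"twist":[0,0,0],"claw":1},{"travel":[0,-0.025,-0.11],"twist":[0,0,0],"claw":1},{"travel":[0,-0.025,-0.11],"twist":[0,0,0],"claw":1},{"travel":[0,-0.025,-0.11],"twist":[0,0,0],"claw":1}]'
python3 - <<'E'
from h import *
from rig import env
go(CAR,(-95,87,285))
s=env.camera("scene")["frame"][:,:,::-1];cv2.imwrite("pics/sc11.png",s)
cv2.imwrite("pics/p10.png",cv2.resize(s[140:310,260:450],None,fx=3.5,fy=3.5,interpolation=2))
E
```

```text
time: 32.8
tcp_pos: [484.7, 156.1, 176.7]
eef_rot: [[-0.521, 0.853, -0.01], [0.853, 0.521, -0.006], [0.001, -0.012, -1.0]]
ft_force: [-10.5, -5.2, 8.2]
grip_width: -0.5
t 32.8 tcp [484.7 156.1 176.7] travel [ 0.0004 -0.0056 -0.0002] twist [-0.0118 -0.0007 -0.0015] world [479.7 153.6 177. ] F [-10.5  -5.2   8.2] w -0.5
time: 33.8
tcp_pos: [467.2, 145.6, 285.9]
eef_rot: [[-0.522, 0.853, -0.002], [0.853, 0.522, -0.001], [0.001, -0.003, -1.0]]
ft_force: [-0.2, 0.4, 0.3]
grip_width: -0.3
t 33.8 tcp [467.2 145.6 285.9] travel [ 0.1653 -0.0133  0.0011] twist [-0.0026 -0.0005 -0.0005] world [369.6 279.6 285. ] F [-0.2  0.4  0.3] w -0.3
```

View pics/p10.png

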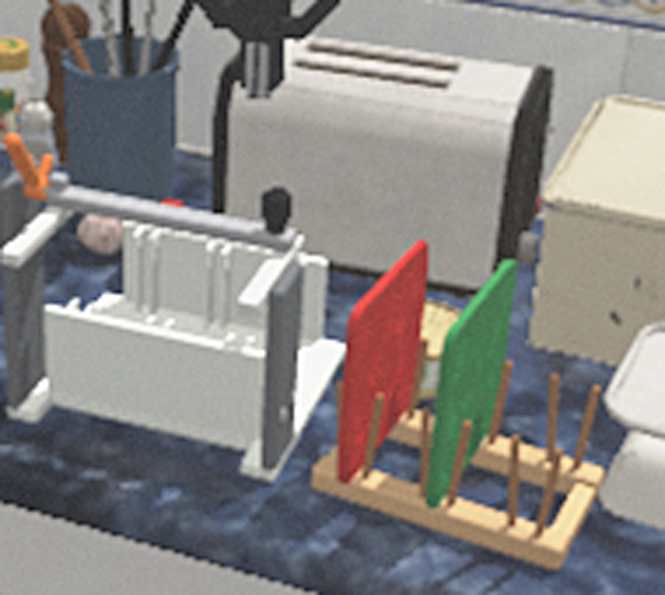

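The bar is back at its home stop (knob at (277,208)) and the boards are undisturbed. For the lever I'll turn the tool 90° and put the open fingers astride the handle, because reaching its near side with closed fingers is at the reach limit.

```bash
python3 -m creep '[{"travel":[0.015,-0.001,0],"twist":[0,0,0.08],"claw":1},{"travel":[0.035,-0.003,0],"twist":[0,0,0.16],"claw":1},{"travel":[0.055,-0.005,0],"twist":[0,0,0.24],"claw":1},{"travel":[0.075,-0.006,0],"twist":[0,0,0.32],"claw":1},{"travel":[0.095,-0.008,0],"twist":[0,0,0.4],"claw":1},{"travel":[0.115,-0.009,0],"twist":[0,0,0.48],"claw":1},{"travel":[0.135,-0.011,0],"twist":[0,0,0.56],"claw":1},{"travel":[0.155,-0.012,0],"twist":[0,0,0.64],"claw":1},{"travel":[0.165,-0.013,0],"twist":[0,0,0.72],"claw":1},{"travel":[0.165,-0.013,0],"twist":[0,0,0.785],"claw":1}]' 
python3 -m creep '[{"travel":[0,0,0],"twist":[0,0,0.08],"claw":0.5},{"travel":[0,0,0],"twist":[0,0,0.16],"claw":0},{"travel":[0,0,0],"twist":[0,0,0.24],"claw":0},{"travel":[0,0,0],"twist":[0,0,0.32],"claw":0},{"travel":[0,0,0],"twist":[0,0,0.4],"claw":0},{"travel":[0,0,0],"twist":[0,0,0.48],"claw":0},{"travel":[0,0,0],"twist":[0,0,0.56],"claw":0},{"travel":[0,0,0],"twist":[0,0,0.64],"claw":0},{"travel":[0,0,0],"twist":[0,0,0.72],"claw":0},{"travel":[0,0,0],"twist":[0,0,0.785],"claw":0}]'
cat >> h.py <<'E'
CX=CAR+0; 
def gox(q):  # tool x along carrier +x
    from rig import env
    s=env.sense(); X=W(CAR,q); M=s["eef_rot"]; ex=W(np.r_[0,0,CAR[2]],(1,0,0)); z=np.array([0,0,-1.]); Rt=np.c_[ex,np.cross(z,ex),z]
    print('tcp',s["tcp_pos"],'travel',M.T@(X-s["tcp_pos"])/1000,'twist',Ro.from_matrix(M.T@Rt).as_rotvec(),'F',s["ft_force"],s["grip_width"])
E
python3 -c "
from h import *
gox((-95,87,203))"
```

```text
time: 34.85
tcp_pos: [369.0, 281.5, 286.4]
eef_rot: [[0.232, 0.973, -0.002], [0.973, -0.232, -0.0], [-0.001, -0.002, -1.0]]
ft_force: [0.1, 0.2, -0.1]
grip_width: -0.2
time: 35.85
tcp_pos: [370.3, 279.6, 286.4]
eef_rot: [[0.854, 0.52, -0.001], [0.52, -0.854, -0.001], [-0.002, 0.0, -1.0]]
ft_force: [-0.4, -0.1, 1.0]
grip_width: 85.4
tcp [370.3159 279.6475 286.3713] travel [-0.0004 -0.0004  0.0834] twist [ 0.0004  0.0019 -0.0025] F [-0.3818 -0.1271  1.0249] 85.44540777098406
```

```bash
python3 -m creep '[{"travel":[0,0,0.015],"twist":[0,0,0],"claw":0},{"travel":[0,0,0.035],"twist":[0,0,0],"claw":0},{"travel":[0,0,0.055],"twist":[0,0,0],"claw":0},{"travel":[0,0,0.075],"twist":[0,0,0],"claw":0},{"travel":[0,0,0.082],"twist":[0,0,0],"claw":0},{"travel":[0,0,0.082],"twist":[0,0,0],"claw":0},{"travel":[0.008,0,0.082],"twist":[0,0,0],"claw":0},{"travel":[0.016,0,0.082],"twist":[0,0,0],"claw":0},{"travel":[0.024,0,0.082],"twist":[0,0,0],"claw":0},{"travel":[0.03,0,0.082],"twist":[0,0,0],"claw":0}]' 
python3 -c "
from h import *
gox((-21,87,204))"
python3 -m creep '[{"travel":[0.007,0,0],"twist":[0,0,0],"claw":0},{"travel":[0.014,0,0],"twist":[0,0,0],"claw":0},{"travel":[0.021,0,0],"twist":[0,0,0],"claw":0},{"travel":[0.027,0,0],"twist":[0,0,0],"claw":0},{"travel":[0.032,0,0],"twist":[0,0,0],"claw":0},{"travel":[0.037,0,0],"twist":[0,0,0],"claw":0},{"travel":[0.041,0,0],"twist":[0,0,0],"claw":0},{"travel":[0.045,0,0],"twist":[0,0,0],"claw":0},{"travel":[0.046,0,0],"twist":[0,0,0],"claw":0},{"travel":[0.046,0,0],"twist":[0,0,0],"claw":0}]' 
python3 -c "
from h import *
gox((-21,87,204))"
```

```text
time: 36.85
tcp_pos: [396.5, 295.7, 205.7]
eef_rot: [[0.853, 0.523, -0.001], [0.523, -0.853, -0.0], [-0.001, -0.0, -1.0]]
ft_force: [-2.2, -0.5, 2.6]
grip_width: 85.4
tcp [396.4528 295.6945 205.6851] travel [ 0.0428 -0.0003  0.0016] twist [-0.0001  0.0009  0.0003] F [-2.2488 -0.5496  2.6046] 85.42316536437167
time: 37.85
tcp_pos: [435.7, 319.7, 205.3]
eef_rot: [[0.853, 0.523, 0.0], [0.523, -0.853, 0.0], [0.0, 0.0, -1.0]]
ft_force: [-0.1, -0.6, 0.6]
grip_width: 85.3
tcp [435.7034 319.6934 205.2635] travel [-0.0033 -0.0004  0.0013] twist [ 0.0001 -0.0004  0.0002] F [-0.1166 -0.5915  0.5955] 85.28982586192797
```

```bash
python3 -m creep '[{"travel":[0.002,0,0],"twist":[0,0,0],"claw":0},{"travel":[0.004,0,0],"twist":[0,0,0],"claw":0},{"travel":[0.006,0,0],"twist":[0,0,0],"claw":0},{"travel":[0.008,0,0],"twist":[0,0,0],"claw":0},{"travel":[0.008,0,0],"twist":[0,0,0],"claw":0},{"travel":[0.008,0,0],"twist":[0,0,0],"claw":0},{"travel":[0.008,0,0],"twist":[0,0,0],"claw":0},{"travel":[0.008,0,0],"twist":[0,0,0],"claw":0},{"travel":[0.008,0,0],"twist":[0,0,0],"claw":0},{"travel":[0.008,0,0],"twist":[0,0,0],"claw":0}]'
python3 - <<'E'
from h import *
from rig import env
gox((-21,87,204))
s=env.camera("scene")["frame"][:,:,::-1]
cv2.imwrite("pics/p11.png",cv2.resize(s[120:260,230:370],None,fx=4,fy=4,interpolation=2))
E
```

```text
time: 38.85
tcp_pos: [439.1, 321.8, 204.5]
eef_rot: [[0.852, 0.523, -0.008], [0.523, -0.852, -0.005], [-0.009, 0.0, -1.0]]
ft_force: [-5.8, -4.7, 2.3]
grip_width: 85.4
tcp [439.0976 321.778  204.4929] travel [-0.0072 -0.0004  0.0006] twist [0.0002 0.009  0.0004] F [-5.8388 -4.6521  2.3282] 85.39998854007571
```

View pics/p11.png

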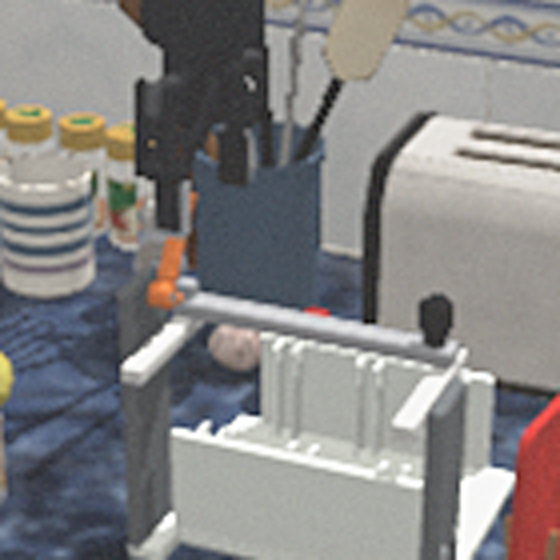

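The lever leans away from the robot again and the fingers meet its stop. Back off, lift clear and check.

```bash
python3 -m creep '[{"travel":[-0.012,0,0],"twist":[0,0,0],"claw":0},{"travel":[-0.02,0,0],"twist":[0,0,0],"claw":0},{"travel":[-0.022,0,-0.02],"twist":[0,0,0],"claw":0},{"travel":[-0.022,0,-0.05],"twist":[0,0,0],"claw":0},{"travel":[-0.022,0,-0.08],"twist":[0,0,0],"claw":0},{"travel":[-0.022,0.0,-0.11],"twist":[0,0,0],"claw":0},{"travel":[-0.022,-0.03,-0.13],"twist":[0,0,0],"claw":0},{"travel":[-0.022,-0.06,-0.13],"twist":[0,0,0],"claw":0},{"travel":[-0.022,-0.1,-0.13],"twist":[0,0,0],"claw":0},{"travel":[-0.022,-0.12,-0.13],"twist":[0,0,0],"claw":0}]'
python3 - <<'E'
from h import *
from rig import env
s=env.camera("scene")["frame"][:,:,::-1];t=env.camera("top")["frame"][:,:,::-1]
cv2.imwrite("pics/sc12.png",s)
cv2.imwrite("pics/p12.png",np.hstack([cv2.resize(s[150:310,230:450],(440,320),interpolation=2),cv2.resize(t[130:290,230:410],(360,320),interpolation=2)]))
a,b=[cv2.imread(f"pics/{n}.png")[225:305,345:440].astype(np.float32).mean(2) for n in('sc11','sc12')];print(np.abs(a-b).mean(),cv2.phaseCorrelate(a,b))
a,b=[cv2.imread(f"pics/{n}.png")[165:210,262:285].astype(np.float32).mean(2) for n in('scene0','sc12')];print('lever vs start',np.abs(a-b).mean())
a,b=[cv2.imread(f"pics/{n}.png")[190:215,330:350].astype(np.float32).mean(2) for n in('scene0','sc12')];print('knob vs start',np.abs(a-b).mean(),cv2.phaseCorrelate(a,b))
E
```

```text
time: 39.9
tcp_pos: [358.5, 418.6, 335.9]
eef_rot: [[0.85, 0.527, 0.0], [0.527, -0.85, 0.004], [0.003, -0.004, -1.0]]
ft_force: [-1.4, -0.2, -1.0]
grip_width: 85.1
2.606535 ((-0.040847039177378974, -0.014928926829497868), 0.9729855330040057)
lever vs start 4.2792273
knob vs start 13.036 ((-0.28375103659309, 0.13454359330015464), 0.8222448282241821)
```

View pics/p12.png

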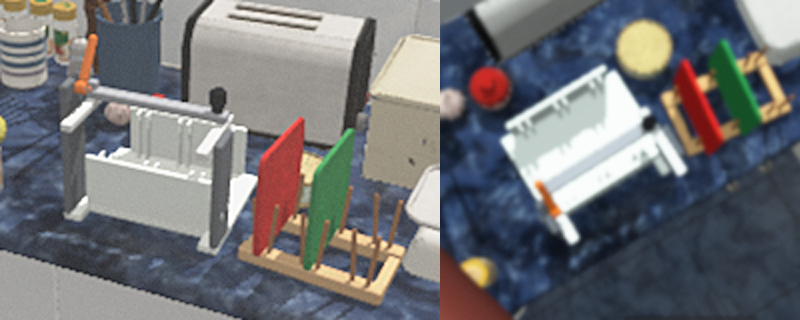

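The lever leans away from the robot as at the start, the bar is home, both boards stand in the rack, and the tin is still in place. Handing in.

```bash
python3 -c "
from rig import env
print(env.close_job())"
```

```text
the job is handed in; nothing more can be done
None
```

The job is done and handed in at about 40 s of robot time. I flipped the lever free, slid the bar open to its stop, and moved both boards into the rack. Then I slid the bar home and flipped the lever back to locked. There was no blue board in the scene.

**Boards:** In the last pictures, green stands upright in the middle slot and red in the left slot. The scene camera showed no rack movement: none against the starting picture until green was placed, and none between later pictures once boards hid that comparison.

**Bar:** It was against its stop both ways, since pushing harder (12–19 N) did not move it. In the last picture the knob is within about 0.3 px of where it started. That picture still differs from the starting one around the knob (mean 13 grey levels), probably because the green board is no longer behind it.

**Lever:** It reached its stop in both directions, and in the last picture it looks as it did at the start (mean difference 4 grey levels).

**Bystanders:** The tin and jar looked untouched in the last picture. I did not measure their positions again.

**Disagreement:** Pushed open, the bar stopped with the fingers about 5 mm short of where my carrier estimate predicted, and when pushed home they went about 5 mm past the prediction. Because the stops were firm, I trusted the contact over the estimate. No other checks failed.

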